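# Making up a vial set on the sprung counting scale with self-closing tweezers

### The arm

A 6-joint arm with a two-finger parallel gripper is mounted at the origin on the work surface. World frame = base frame: x ahead of the robot, y to its left, z up, the work surface at z = 0. Lengths are in m, angles in rad, forces in N, time in s.
With the tool pointing down it reaches from about 0.35 to 0.85 m from the base axis. Payload 8.1 kg.
Tool frame: the origin (TCP) lies at the very end of the fingers, on their centre line; the grasp point (between the pads) lies 19 mm behind it; z points along the fingers, y is the direction in which the jaws open and shut (so a half turn about z gives the same grasp; the last joint's range is limited). The gripper opens to 93 mm and grips with 3 to 60 N. Pads are 15 mm wide; open, the fingers measure 128 mm over their backs; the gripper's body (75 mm by 188 mm) begins 65 mm behind the grasp point.
Start: joints at [1.073, 0.13, 1.488, -0, 1.523, -0.085], TCP at [0.241, 0.55, 0.219] pointing down, gripper open.
Joint ranges: [-2.96, 2.96], [-0.89, 2.26], [0.02, 2.5], [-1.34, 4.48], [0, 2.73], [-2.66, 2.66]. Speed limits (rad/s): [2.39, 2.39, 2.79, 3.14, 3.14, 3.14].

### API

Orientations are given as a rotation vector (axis times angle).
In Python, from plant import read_state, read_camera, close_job gives the robot as it stands.
- The arm moves only by the tool jog_arm, never from a script. Its argument "motion" is one flat list of numbers, 7 for each row, row after row: the opening, from 0 (shut) to 1 (fully open), then the shift along the tool's x, y, z scaled (see below), then the turn, a rotation vector about the tool's x, y, z scaled (see below). A call has 1 to 8 rows; each row is the pose to reach, as a shift and turn from the pose measured when the call began, along the tool's axes at that moment; what a row does not reach only later rows make up. The controller multiplies each number of a shift by 0.5 m and each number of a turn by 90 degrees. A row lasts 1/10 s, in which the tool goes at most 50 mm and 8.59 degrees, less where a joint would pass 70% of its speed; a pose out of reach is approached as far as the arm can. A call with a number of a shift or a turn outside -1 to 1 is refused whole. A call with a gripper value outside its range is refused whole. The fingers move at their own pace and stop on an object; "grip_force" is the grip in N (left out, the last holds). Time passes only in rows, so rows that repeat a pose let the fingers close. It gives the time, the measured TCP pose, the force and the opening at its end, in the units of the state.
- read_state(): the state, without advancing time (a new reading comes with each control period).
- read_camera(name): name is "scene" or "top"; returns a dict with "frame" (384x512x3 uint8, red, green, blue), "vertical_fov" (degrees; the focal length in pixels is half the picture's height over the tangent of half this angle, whatever the lens; pixels are square), "cx", "cy" (the principal point, pixels), "world_from_camera" (4x4, takes a point from camera to world coordinates). Camera axes: x right, y down, z forward; pixel columns grow to the right and rows downward; lengths in m; the calibration is good to about 2 mm. A picture is of the moment at which its call begins. There is no depth.
- close_job(): hands the job in, once; it reports no verdict.
The state is a dict: "t": time; "q": joint angles; "dq": joint speeds; "joint_torque": joint torques, N m; "tool_pos": TCP position; "orientation": TCP orientation; "force": force on the tool from outside, world axes, zero at the start; "wrist_torque": the same for the moment, N m; "opening": finger opening in m.
Only numpy, scipy, OpenCV 4.12 (cv2) and the standard library are available. Lean on these libraries where they do the work, as an engineer would, in place of code of your own. Each camera call takes 0.05 s, during which the arm holds its last target.

### The job

Make up the vial set by weight: lift the self-closing tweezers out of their rest and use them to carry vials from the blue tray to the scale pan, standing them upright, until the pointer rests in the green field (five vials in all). Then hang the tweezers back in their rest and, after that, press the green record button fully. Never touch a vial with the gripper itself and leave the bottle, dish and carton where they are.

Things in the scene. Friction and masses are not known exactly. Their poses are not given: they have to be found in the camera images.
- tweezers_grip (a point): Self-closing cross-action tweezers, 110 mm tall, 120 g, upright in their rest at the start. This point: midway between the two orange finger pads at the top (each 26 mm wide in x, 40 mm tall), 90 mm above the jaws' lower ends. z up; y is the line along which the pads are squeezed and the jaws move; x lies along the steel cross-bar (78 mm long, 8 mm thick, underside 42 mm below this point).
- cushion_a (a joint): Give of each orange pad on its own soft spring, 0 to 0.005 m (6 to 9 N), before the jaws start to move. Over their outer faces the pads stand 60 mm apart at rest. Empty tweezers are carried, jaws shut, at a finger opening of 51 to 58 mm; with a vial gripped the pads stand at 54 mm untouched and it is carried at an opening of 46 to 52 mm.
- jaw_a (a joint): Opening travel of each jaw (both alike), m: 0 shut, about 0.003 with a vial gripped, 0.011 fully open. Once the pads have given their 5 mm each (50 mm over the pads when empty, 44 mm with a vial), further squeezing (14 to 17 N; grip with 30 N or more) opens the jaws at the rate the pads close, down to a stop at 28 mm over the pads.
- tweezers_jaws (a point): Point midway between the two black jaws at their mid-height, 77 mm below tweezers_grip; same axes. Each jaw is 26 mm wide (x), 26 mm tall, 5 mm thick (y). Gap 34 mm shut, 56 mm fully open (66 mm over the outside). The cross-bar's underside is 35 mm above this point. To grip a vial, bring this point level with the vial's centre.
- rest_seat (a point): White fixed rest for the tweezers, 110 x 70 mm: two uprights, 48 mm apart inside, carry the ends of the cross-bar between low grey lips (4 mm of play each way, lips 8 to 10 mm high). This point, 105 mm above the counter, is where tweezers_grip lies when the tweezers are home; x runs from upright to upright. The tweezers are lifted straight up out of it.
- pan (a joint): Sinking of the scale's sprung steel pan, m: 0 empty, about 0.011 for each vial, stop at 0.078. A red pointer fixed to the pan runs down a white gauge plate (74 mm wide, top 124 mm above the counter) on the scale's far (+x) side. Green field: 0.0505 to 0.0595, five vials; the red field below it is too heavy.
- pan_mid (a point): Centre of the pan's upper surface, 100 mm above the counter when empty; sinks with the pan; x and y along its sides. Pan 240 mm (x) by 200 mm (y) with 4 mm thick walls standing 8 mm above its surface. The gauge plate is 137 mm from here along +x.
- tray_in (a point): Blue fixed supply tray, 250 mm (x) by 210 mm (y), walls 4 mm thick and 12 mm high; point at the centre of its floor, 4 mm above the counter.
- record_top (a point): Green record button, 32 mm diameter, in a white round housing on the counter; point at the centre of its top, 23 mm above the counter. It is pressed straight down, 5 N.
- record (a joint): Travel of the record button in m: 0 up, 0.007 fully pressed; springs back. It counts as pressed beyond 0.004.
- saline: bystander: plastic bottle 60 mm diameter, 140 mm tall, origin at its base
- dish: bystander: steel dish 110 mm diameter, 40 mm high, origin at its base
- carton: bystander: white carton 110 x 70 x 60 mm, origin at its base
- vial1_mid (a point): drug vial, clear glass with paper band, aluminium neck ring and blue cap; cylinder 40 mm diameter up to 42 mm, neck and cap 26 mm diameter above, 54 mm tall in all, about 100 g (within 4 %). Point at its centre, 27 mm above its base, z up the vial. Stands in the blue tray at the start, may be absent.
- vial2_mid (a point): drug vial, clear glass with paper band, aluminium neck ring and blue cap; cylinder 40 mm diameter up to 42 mm, neck and cap 26 mm diameter above, 54 mm tall in all, about 100 g (within 4 %). Point at its centre, 27 mm above its base, z up the vial. Stands in the blue tray at the start, may be absent.
- vial3_mid (a point): drug vial, clear glass with paper band, aluminium neck ring and blue cap; cylinder 40 mm diameter up to 42 mm, neck and cap 26 mm diameter above, 54 mm tall in all, about 100 g (within 4 %). Point at its centre, 27 mm above its base, z up the vial. Stands in the blue tray at the start, may be absent.
- vial4_mid (a point): drug vial, clear glass with paper band, aluminium neck ring and blue cap; cylinder 40 mm diameter up to 42 mm, neck and cap 26 mm diameter above, 54 mm tall in all, about 100 g (within 4 %). Point at its centre, 27 mm above its base, z up the vial. Stands in the blue tray at the start, may be absent.
- vial5_mid (a point): drug vial, clear glass with paper band, aluminium neck ring and blue cap; cylinder 40 mm diameter up to 42 mm, neck and cap 26 mm diameter above, 54 mm tall in all, about 100 g (within 4 %). Point at its centre, 27 mm above its base, z up the vial. Stands in the blue tray at the start, may be absent.
- vial6_mid (a point): drug vial, clear glass with paper band, aluminium neck ring and blue cap; cylinder 40 mm diameter up to 42 mm, neck and cap 26 mm diameter above, 54 mm tall in all, about 100 g (within 4 %). Point at its centre, 27 mm above its base, z up the vial. Stands in the blue tray at the start, may be absent.
- vial7_mid (a point): drug vial, clear glass with paper band, aluminium neck ring and blue cap; cylinder 40 mm diameter up to 42 mm, neck and cap 26 mm diameter above, 54 mm tall in all, about 100 g (within 4 %). Point at its centre, 27 mm above its base, z up the vial. Stands on the scale pan at the start, may be absent.
- vial8_mid (a point): drug vial, clear glass with paper band, aluminium neck ring and blue cap; cylinder 40 mm diameter up to 42 mm, neck and cap 26 mm diameter above, 54 mm tall in all, about 100 g (within 4 %). Point at its centre, 27 mm above its base, z up the vial. Stands on the scale pan at the start, may be absent.

How it is judged:
On the way, in this order (a step that is already met when the one before it is completed fails the run):
1. the tweezers are lifted out of their rest (distance between tweezers_grip and rest_seat above 0.05 m), for 0.2 s.
2. the pointer rests in the green field with the tweezers touching neither pan nor vials (value of joint pan between 0.0505 and 0.0595 m and contact force between tweezers and pan below 0.05 N and contact force between tweezers and vial1 below 0.05 N and contact force between tweezers and vial2 below 0.05 N and contact force between tweezers and vial3 below 0.05 N and contact force between tweezers and vial4 below 0.05 N and contact force between tweezers and vial5 below 0.05 N and contact force between tweezers and vial6 below 0.05 N and contact force between tweezers and vial7 below 0.05 N and contact force between tweezers and vial8 below 0.05 N), for 0.6 s.
3. the tweezers are back in their rest and let go, with the pointer still in the green field (value of joint pan between 0.0505 and 0.0595 m and distance between tweezers_grip and rest_seat below 0.012 m and angle between tweezers_grip's own z axis and vertical below 0.12 rad and contact force between the fingers and tweezers below 0.1 N), for 0.2 s.
4. the record button is pressed with the pointer in the green field (value of joint pan between 0.0505 and 0.0595 m and distance between tweezers_grip and rest_seat below 0.012 m and angle between tweezers_grip's own z axis and vertical below 0.12 rad and value of joint record above 0.004 m).
At the end, for the whole second after the job is handed in: The pan stays sunk by 50.5 to 59.5 mm (pointer in the green field), every vial on it stands upright (within 0.15 rad), and the tweezers hang in their rest (grip point within 12 mm of the seat point, upright within 0.12 rad) (value of joint pan between 0.0505 and 0.0595 m and distance between tweezers_grip and rest_seat below 0.012 m and angle between tweezers_grip's own z axis and vertical below 0.12 rad and (horizontal distance between vial1_mid and pan_mid above 0.14 m or angle between vial1_mid's own z axis and vertical below 0.15 rad) and (horizontal distance between vial2_mid and pan_mid above 0.14 m or angle between vial2_mid's own z axis and vertical below 0.15 rad) and (horizontal distance between vial3_mid and pan_mid above 0.14 m or angle between vial3_mid's own z axis and vertical below 0.15 rad) and (horizontal distance between vial4_mid and pan_mid above 0.14 m or angle between vial4_mid's own z axis and vertical below 0.15 rad) and (horizontal distance between vial5_mid and pan_mid above 0.14 m or angle between vial5_mid's own z axis and vertical below 0.15 rad) and (horizontal distance between vial6_mid and pan_mid above 0.14 m or angle between vial6_mid's own z axis and vertical below 0.15 rad) and (horizontal distance between vial7_mid and pan_mid above 0.14 m or angle between vial7_mid's own z axis and vertical below 0.15 rad) and (horizontal distance between vial8_mid and pan_mid above 0.14 m or angle between vial8_mid's own z axis and vertical below 0.15 rad)); the robot touches nothing.
It fails at once if the gripper or arm touches a vial (contact force between any of the fingers, the arm and vial1 above 0.5 N or contact force between any of the fingers, the arm and vial2 above 0.5 N or contact force between any of the fingers, the arm and vial3 above 0.5 N or contact force between any of the fingers, the arm and vial4 above 0.5 N or contact force between any of the fingers, the arm and vial5 above 0.5 N or contact force between any of the fingers, the arm and vial6 above 0.5 N or contact force between any of the fingers, the arm and vial7 above 0.5 N or contact force between any of the fingers, the arm and vial8 above 0.5 N).
It fails at once if a bystander (bottle, dish, carton) is moved by more than 20 mm (distance of any of saline, dish, carton from where it was at the start of the episode above 0.02 m).
Of vial1, vial2, vial3, vial4, vial5, vial6 only 5 to 6 are there at a start; the rules pass over those that are not, and their reading is None.
Of vial7, vial8 only 1 to 2 are there at a start; the rules pass over those that are not, and their reading is None.
At some moment in a run one of vial1, vial2, vial3, vial4, vial5, vial6 may be knocked a few centimetres aside while the robot is not near it.
It also fails if it takes over 210 s, if anything falls off the work surface, if the arm or the gripper's body presses on something with over 40 N, if the wrist force passes 120 N, or if a joint passes its speed limit or range.

## Working session

There is one attempt and no reset: what is moved stays moved. The work goes in short steps, Python scripts to look and compute and a tool call to move; the robot and the scene stay as the last step left them, time stands still between calls to the robot, and variables do not carry over. Pictures are saved under pics/ and viewed, and the job is handed in when it is done.

Besides the shell and the picture viewer there is one more tool, called after "Request:" by a JSON object that holds its "op" and its "data". jog_arm: Moves the arm, as the interface text tells. Its arguments: {"type":"object","properties":{"motion":{"type":"array","items":{"type":"number"}},"grip_force":{"type":"number"}},"required":["motion"]}

```bash
mkdir -p pics; ls
python3 - <<'E'
from plant import *
import cv2
s=read_state();print(s)
for n in("scene","top"):
    c=read_camera(n);print(n,c["vertical_fov"],c["cx"],c["cy"],c["world_from_camera"].tolist() if hasattr(c["world_from_camera"],'tolist') else c["world_from_camera"], [k for k in c])
    cv2.imwrite(f"pics/{n}0.png",cv2.resize(c["frame"][:,:,::-1],(768,576),interpolation=cv2.INTER_CUBIC))
E
```

```text
pics
{'t': 0.0, 'q': array([ 1.07258566e+00,  1.31184628e-01,  1.48925509e+00, -2.23784733e-05,
        1.52297993e+00, -8.54209518e-02]), 'dq': array([-7.07453437e-05, -2.60724484e-05,  3.46914897e-04,  4.77293846e-04,
       -3.83086070e-04,  1.88678312e-03]), 'joint_torque': array([ 1.80413295e-03, -5.59845793e+01, -4.91762567e+01,  7.67768710e-02,
        3.52084986e-02, -2.16547205e-04]), 'tool_pos': array([0.24043151, 0.54911273, 0.21758671]), 'orientation': array([-6.43709530e-01, -3.07442142e+00,  2.75816488e-03]), 'force': array([0.70207851, 0.74196711, 0.35537539]), 'wrist_torque': array([ 0.02602962,  0.02310539, -0.03948898]), 'opening': 0.092881458402283}
scene 49.44548256925866 257.9418709828036 195.2615737087842 [[-0.00012923778977040045, 0.7623110654228116, -0.6472108024682002, 1.2806625482494847], [0.9998662205002771, -0.010487385907005499, -0.012552124892989945, 0.03308929445055439], [-0.016356173149162094, -0.6471258411397087, -0.7622077284632708, 1.0100492825372414], [0.0, 0.0, 0.0, 1.0]] ['frame', 'vertical_fov', 'cx', 'cy', 'world_from_camera']
top 43.77013630479856 263.1485549591925 196.30258976935087 [[0.012341194246653867, -0.9892168883508017, 0.145937119082583, 0.3066875698267565], [-0.9998471123929108, -0.010400059201882575, 0.014056692646410596, -0.005347868668006788], [-0.01238736308197481, -0.14608828348007583, -0.9891939984986365, 1.4716732949055549], [0.0, 0.0, 0.0, 1.0]] ['frame', 'vertical_fov', 'cx', 'cy', 'world_from_camera']
```

View pics/scene0.png

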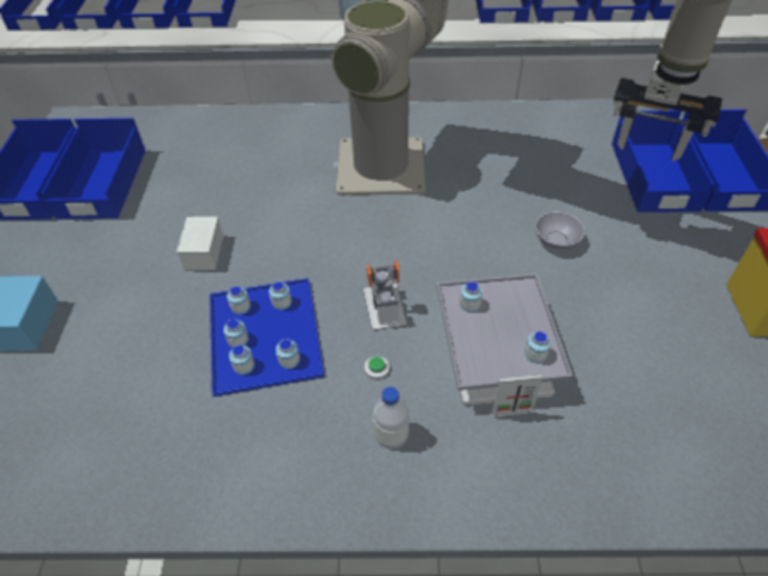

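View pics/top0.png

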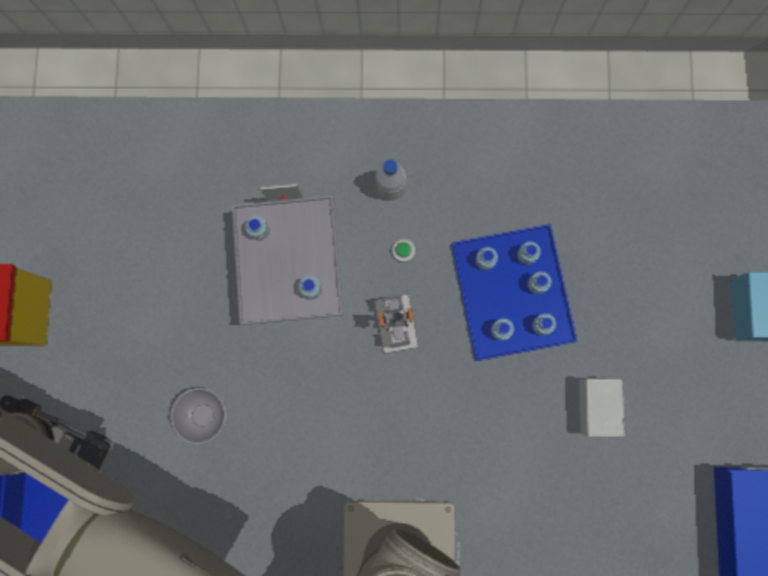

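```bash
cat > h.py <<'E'
import numpy as np,cv2
from plant import read_state,read_camera,close_job
from scipy.spatial.transform import Rotation as R
class Cam:
    def __init__(s,n):
        c=read_camera(n);s.im=c["frame"];s.f=s.im.shape[0]/2/np.tan(np.radians(c["vertical_fov"])/2)
        s.cx,s.cy=c["cx"],c["cy"];s.T=np.array(c["world_from_camera"]);s.n=n
    def ray(s,u,v):
        d=s.T[:3,:3]@np.array([(u-s.cx)/s.f,(v-s.cy)/s.f,1]);return s.T[:3,3],d/np.linalg.norm(d)
    def plane(s,u,v,z):
        o,d=s.ray(u,v);return o+d*(z-o[2])/d[2]
    def proj(s,p):
        q=s.T[:3,:3].T@(np.array(p)-s.T[:3,3]);return s.f*q[0]/q[2]+s.cx,s.f*q[1]/q[2]+s.cy
    def crop(s,name,u0,u1,v0,v1,k=4):
        cv2.imwrite(f"pics/{name}.png",cv2.resize(s.im[v0:v1,u0:u1,::-1],None,fx=k,fy=k,interpolation=cv2.INTER_CUBIC))
    def blobs(s,lo,hi,roi=None,amin=8):
        h=cv2.cvtColor(s.im,cv2.COLOR_RGB2HSV);m=cv2.inRange(h,np.array(lo),np.array(hi))
        if roi:
            k=np.zeros_like(m);k[roi[2]:roi[3],roi[0]:roi[1]]=1;m=m*k
        n,l,st,ce=cv2.connectedComponentsWithStats(m)
        return [(ce[i].round(2).tolist(),int(st[i,4])) for i in range(1,n) if st[i,4]>=amin]
def tri(r):
    A=np.zeros((3,3));b=np.zeros(3)
    for o,d in r:
        P=np.eye(3)-np.outer(d,d);A+=P;b+=P@o
    p=np.linalg.solve(A,b);return p,[np.linalg.norm((np.eye(3)-np.outer(d,d))@(p-o))*1000 for o,d in r]
E
python3 - <<'E'
from h import *
t=Cam("top");s=Cam("scene")
t.crop("t1",300,390,140,245,6)
t.crop("t2",150,290,100,245,5)
s.crop("s1",135,220,180,265,6)
s.crop("s2",235,385,170,285,5)
E
```

```text
(no output)
```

View pics/t1.png

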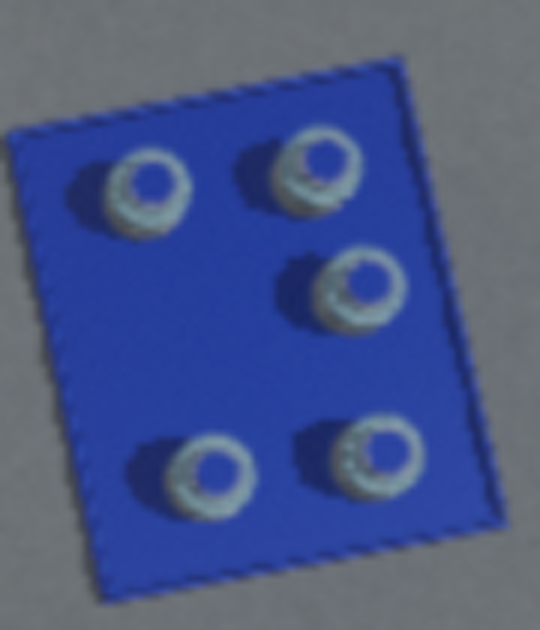

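View pics/t2.png

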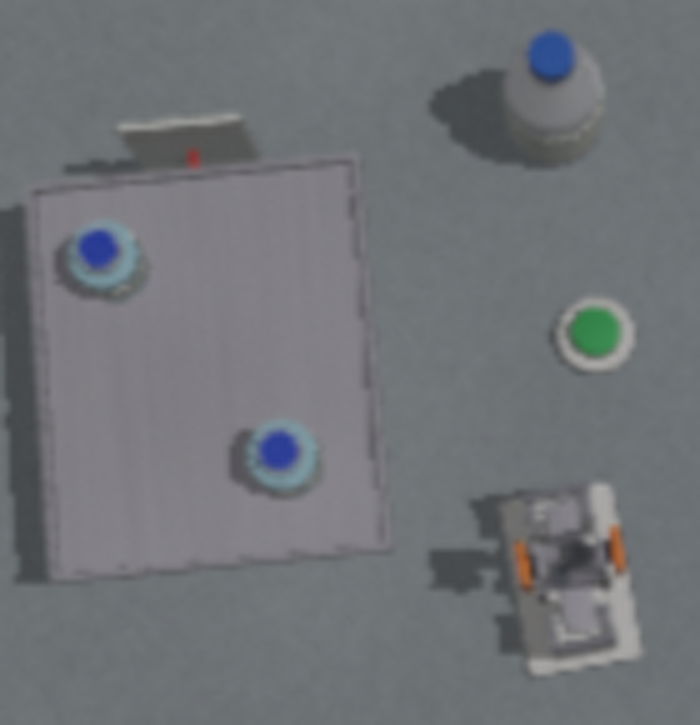

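View pics/s2.png

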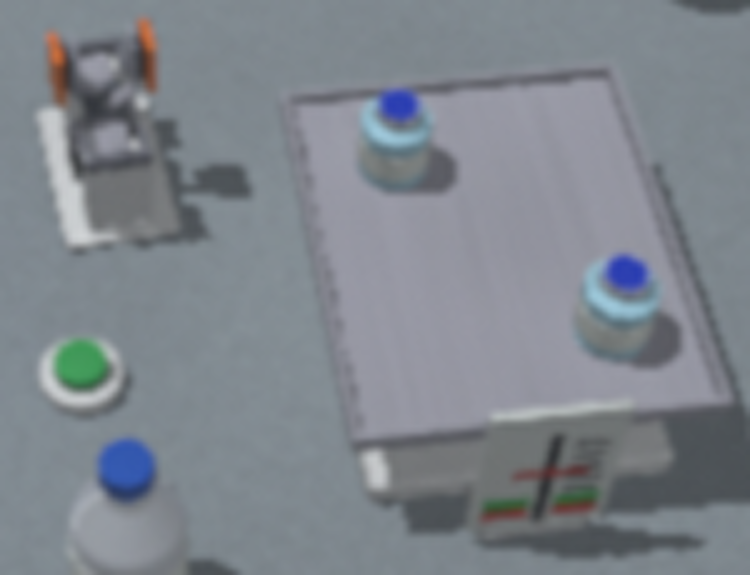

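View pics/s1.png

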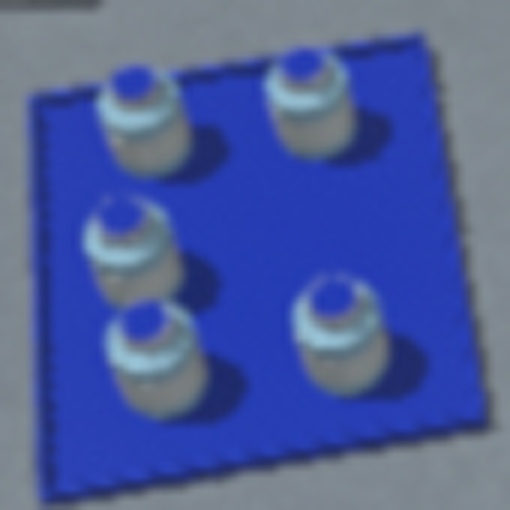

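Run:
```python
from h import *
t=Cam("top");s=Cam("scene")
ht=cv2.cvtColor(t.im,cv2.COLOR_RGB2HSV);hs=cv2.cvtColor(s.im,cv2.COLOR_RGB2HSV)
print("cap t",ht[170:173,324:327].tolist(),"tray",ht[195,330].tolist(),"pan cap",ht[150,170].tolist())
print("cap s",hs[228:231,190:192].tolist(),"tray",hs[220,185].tolist())
for c,roi in((t,(225,275,190,240)),(s,(235,275,165,215))):
    print(c.n,"orange",c.blobs((3,120,80),(18,255,255),roi),"green",c.blobs((50,100,60),(80,255,255),(230,290,140,260)))
    print("  pancaps",c.blobs((112,150,60),(130,255,255),(155,220,140,210) if c is t else (290,380,180,245)))
    print("  traycaps",c.blobs((112,10,60),(130,200,255),(300,390,140,245) if c is t else (135,220,180,265)))
```

```text
cap t [[[114, 192, 154], [114, 192, 154], [114, 190, 154]], [[114, 190, 154], [114, 192, 154], [114, 192, 154]], [[114, 185, 153], [114, 187, 154], [114, 187, 154]]] tray [114, 195, 156] pan cap [115, 180, 147]
cap s [[[115, 203, 180], [115, 203, 180]], [[115, 204, 180], [115, 204, 180]], [[115, 204, 180], [115, 204, 180]]] tray [115, 201, 180]
top orange [([272.89, 209.61], 18), ([254.22, 212.67], 18)] green [([268.5, 166.0], 60)]
  pancaps [([169.0, 149.18], 33), ([205.34, 189.62], 32)]
  traycaps [([341.01, 195.03], 4869), ([353.5, 166.5], 50), ([324.83, 170.24], 46), ([360.73, 186.62], 48), ([364.0, 214.96], 49), ([335.47, 218.43], 51)]
scene orange [([263.82, 178.35], 17), ([246.09, 181.87], 23)] green [([250.85, 242.34], 68)]
  pancaps [([314.4, 190.76], 25), ([360.03, 224.13], 31)]
  traycaps [([174.89, 225.76], 3370)]
```

```bash
cat > loc.py <<'E'
from h import *
def trayvials(t,roi=(290,400,130,255)):
    out=[]
    for ce,a in t.blobs((110,10,50),(130,255,255),roi):
        if 20<a<90: out.append((t.plane(*ce,0.057),a,ce))
    return out
E
python3 - <<'E'
from loc import *
t=Cam("top");s=Cam("scene")
print("green tri",tri([t.ray(268.5,166),s.ray(250.85,242.34)]),t.plane(268.5,166,.023),s.plane(250.85,242.34,.023))
for a,b in(((169,149.18),(360.03,224.13)),((205.34,189.62),(314.4,190.76))):
    print("pan",tri([t.ray(*a),s.ray(*b)]),t.plane(*a,.131),s.plane(*b,.131))
for a,b in(((272.89,209.61),(246.09,181.87)),((254.22,212.67),(263.82,178.35))):
    print("pad",tri([t.ray(*a),s.ray(*b)]),t.plane(*a,.105),s.plane(*b,.105))
for p,a,c in trayvials(t): print(p.round(4),a,c)
# tray & pan outline
h=cv2.cvtColor(t.im,cv2.COLOR_RGB2HSV);m=cv2.inRange(h,np.array((105,140,40)),np.array((125,255,255)));m[:, :290]=0;m[:,400:]=0;m[260:]=0
cs,_=cv2.findContours(m,0,2);c=max(cs,key=cv2.contourArea);r=cv2.boxPoints(cv2.minAreaRect(c));
q=np.array([t.plane(*p,.014) for p in r]);print("tray",q.round(3).tolist(),q.mean(0))
for p in[(156.5,138),(220.5,132),(228,209.5),(161,216)]: print("pan corner",t.plane(*p,.086).round(3))
for p in[(268.5+0,0)]: pass
E
```

```text
green tri (array([ 0.61583302, -0.00173105,  0.02087731]), [np.float64(1.598018755604145), np.float64(1.598018755604146)]) [ 6.15305844e-01 -1.42384446e-04  2.30000000e-02] [ 0.61732586 -0.00324959  0.023     ]
pan (array([0.63815767, 0.28483162, 0.13371479]), [np.float64(1.536178536942276), np.float64(1.5361785369422656)]) [0.63902009 0.28699216 0.131     ] [0.63632233 0.28401436 0.131     ]
pan (array([0.52158315, 0.1768064 , 0.1330203 ]), [np.float64(1.356372471950272), np.float64(1.356372471950249)]) [0.52197097 0.17845202 0.131     ] [0.51996575 0.17576088 0.131     ]
pad (array([ 0.46880466, -0.01519949,  0.11449459]), [np.float64(0.822454919169707), np.float64(0.8224549191697103)]) [ 0.46989874 -0.01444111  0.105     ] [ 0.46022718 -0.0165422   0.105     ]
pad (array([0.45901672, 0.03710683, 0.11814802]), [np.float64(1.6351947406636633), np.float64(1.6351947406636693)]) [0.46045415 0.03917049 0.105     ] [0.44699711 0.03550804 0.105     ]
[ 0.6092 -0.2565  0.057 ] 53 [353.57, 166.45]
[ 0.5965 -0.1697  0.057 ] 54 [324.72, 170.31]
[ 0.5479 -0.2775  0.057 ] 58 [360.9, 186.59]
[ 0.463  -0.2852  0.057 ] 56 [364.02, 214.82]
[ 0.4513 -0.2009  0.057 ] 53 [335.57, 218.45]
tray [[0.631, -0.1, 0.014], [0.676, -0.31, 0.014], [0.431, -0.353, 0.014], [0.388, -0.148, 0.014]] [ 0.53162446 -0.22803507  0.014     ]
pan corner [0.684 0.336 0.086]
pan corner [0.704 0.144 0.086]
pan corner [0.471 0.117 0.086]
pan corner [0.45  0.312 0.086]
```

Run:
```python
from loc import *
t=Cam("top");s=Cam("scene")
for p in[(250,219),(271,216.2),(243,191.6)]: print("s rest corner",s.plane(*p,.004).round(4))
for p in[(150+600/5,100+485/5),(150+640/5,100+655/5),(150+532/5,100+675/5),(150+500/5,100+500/5)]: print("t",t.plane(*p,.004).round(4))
t.crop("t3",240,290,190,240,12)
s.crop("s3",235,285,165,225,10)
```

```text
s rest corner [ 0.5201 -0.0075  0.004 ]
s rest corner [0.5103 0.0562 0.004 ]
s rest corner [ 0.4104 -0.0312  0.004 ]
t [ 0.5213 -0.0058  0.004 ]
t [ 0.416  -0.0314  0.004 ]
t [0.403  0.0347 0.004 ]
t [0.5112 0.0561 0.004 ]
```

View pics/t3.png

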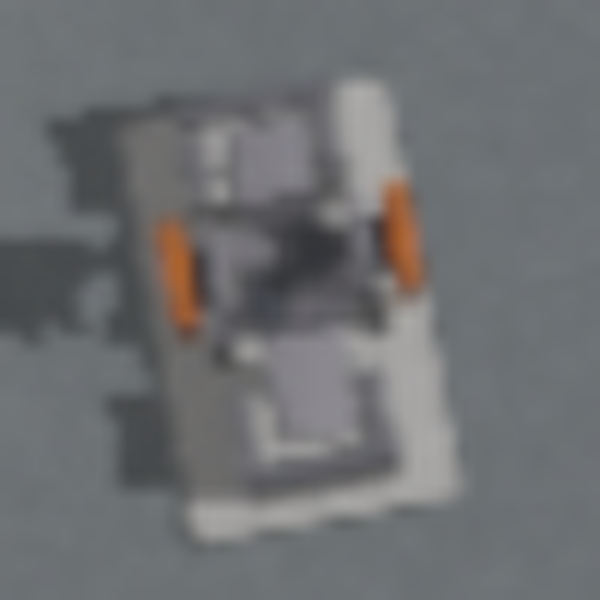

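View pics/s3.png

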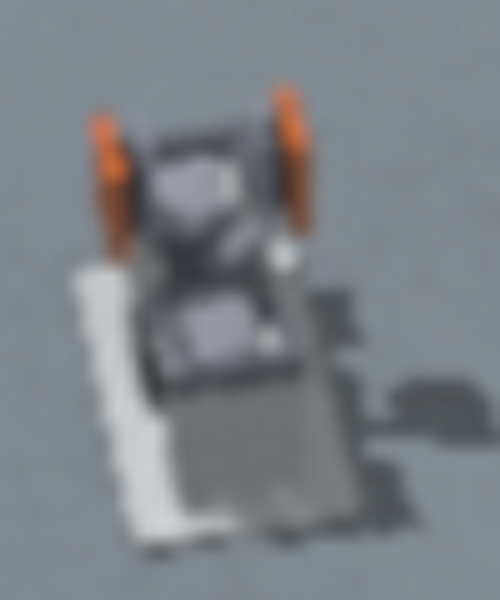

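```bash
cat >> h.py <<'E'
def plan(*tg,st=None):
    """targets (x,y,z,yawdeg) ; prints scaled shift & turn from current pose"""
    s=read_state();R0=R.from_rotvec(s["orientation"]);p=np.array(s["tool_pos"])
    yv=R0.as_matrix()[:,1];print("t",round(s["t"],2),"p",p.round(4),"yaw",np.degrees(np.arctan2(-yv[0],yv[1])).round(2),"zax",R0.as_matrix()[:,2].round(4),"open",round(s["opening"],4),"F",np.round(s["force"],2),"q6",np.round(s["q"][5],2))
    for x,y,z,w in tg:
        w=np.radians(w);Y=np.array([-np.sin(w),np.cos(w),0]);Z=np.array([0,0,-1.]);X=np.cross(Y,Z)
        M=R.from_matrix(np.c_[X,Y,Z]);d=R0.inv().apply(np.array([x,y,z])-p)/.5
        print("   ",d.round(4).tolist(),((R0.inv()*M).as_rotvec()/(np.pi/2)).round(4).tolist(),"rows>=",round(max(np.linalg.norm(d)*10,np.degrees((R0.inv()*M).magnitude())/8.59),1))
E
python3 -c "
from h import *
plan((.463,.0115,.25,11.3),(.463,.0115,.16,11.3))"
```

```text
t 0.5 p [0.2407 0.5496 0.2186] yaw -23.65 zax [-0. -0. -1.] open 0.093 F [0.24 0.43 0.05] q6 -0.09
    [-0.839, -0.8074, -0.0627] [-0.0, -0.0, -0.3884] rows>= 11.7
    [-0.839, -0.8074, 0.1173] [-0.0, -0.0, -0.3884] rows>= 11.7
```

Request:
{"op": "jog_arm", "data": {"motion": [1, -0.84, -0.807, -0.063, 0, 0, -0.388, 1, -0.84, -0.807, -0.063, 0, 0, -0.388, 1, -0.84, -0.807, -0.063, 0, 0, -0.388, 1, -0.84, -0.807, -0.063, 0, 0, -0.388, 1, -0.84, -0.807, -0.063, 0, 0, -0.388, 1, -0.84, -0.807, -0.063, 0, 0, -0.388, 1, -0.84, -0.807, -0.063, 0, 0, -0.388, 1, -0.84, -0.807, -0.063, 0, 0, -0.388], "grip_force": 40}}

```text
t: 1.3
tool_pos: [0.3906, 0.1872, 0.2403]
orientation: [-0.309, 3.125, 0.0]
force: [1.5, 0.3, 0.0]
opening: 0.0927
```

```bash
python3 -c "
from h import *
plan((.463,.0115,.25,11.3),(.463,.0115,.16,11.3))"
```

```text
t 1.3 p [0.3906 0.1872 0.2403] yaw 11.29 zax [ 1.1e-03  4.0e-04 -1.0e+00] open 0.0927 F [1.5  0.26 0.04] q6 -1.44
    [-0.0731, -0.3729, -0.0193] [0.0001, 0.0007, -0.0001] rows>= 3.8
    [-0.0729, -0.3729, 0.1607] [0.0001, 0.0007, -0.0001] rows>= 4.1
```

Request:
{"op": "jog_arm", "data": {"motion": [1, -0.073, -0.373, -0.019, 0, 0.001, 0, 1, -0.073, -0.373, -0.019, 0, 0.001, 0, 1, -0.073, -0.373, -0.019, 0, 0.001, 0, 1, -0.073, -0.373, -0.019, 0, 0.001, 0, 1, -0.073, -0.373, 0.16, 0, 0.001, 0, 1, -0.073, -0.373, 0.16, 0, 0.001, 0, 1, -0.073, -0.373, 0.16, 0, 0.001, 0, 1, -0.073, -0.373, 0.16, 0, 0.001, 0]}}

```text
t: 2.1
tool_pos: [0.4627, 0.0115, 0.1608]
orientation: [0.309, -3.125, -0.0]
force: [0.1, 0.2, 0.8]
opening: 0.093
```

```bash
python3 -c "
from h import *
plan((.463,.0115,.086,11.3))
s=Cam('scene');s.crop('s4',215,305,120,230,6);t=Cam('top');t.crop('t4',230,300,170,250,7)"
```

```text
t 2.1 p [0.4627 0.0115 0.1608] yaw 11.3 zax [-1.6e-03  1.0e-04 -1.0e+00] open 0.093 F [0.13 0.18 0.77] q6 -1.85
    [-0.0008, -0.0003, 0.1496] [0.0003, -0.001, -0.0] rows>= 1.5
```

View pics/s4.png

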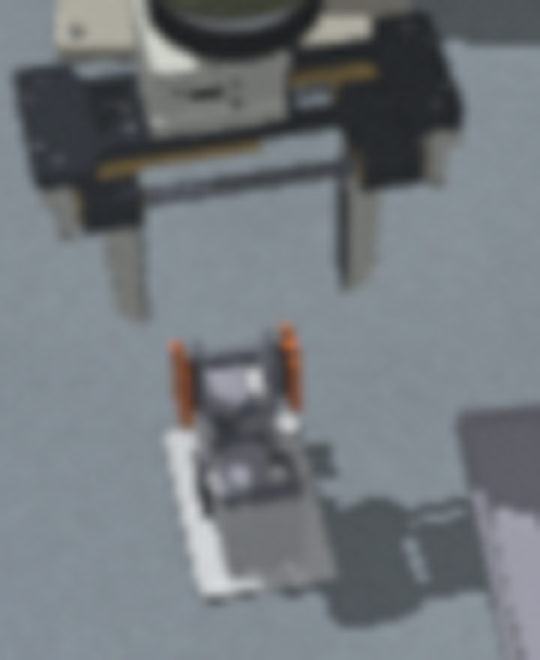

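```bash
python3 -c "
from h import *
s=Cam('scene')
for p in((.4627,.0115,.1608),(.463,.0115,.125),(.463,.0115,.105)): print(((np.array(s.proj(p))-[215,120])*6).round(1))"
```

```text
[241.5 294.8]
[243.1 346.9]
[243.9 374.8]
```

View pics/t4.png

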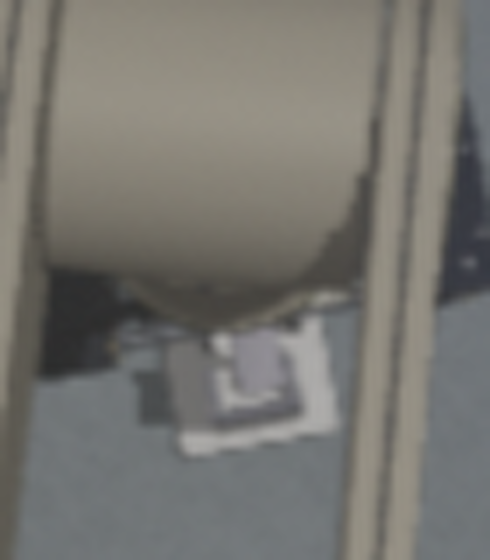

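```bash
python3 -c "
from h import *
s=Cam('scene');t=Cam('top')
print(s.blobs((3,120,80),(18,255,255),(235,275,165,215)))
for y in(-.015,.0115,.0375): print([np.round(s.proj((.463-.196*(y-.0115),y,z)),1) for z in(.125,.115,.105)])
print(t.proj((.4627,.0115,.1608)),(np.array(t.proj((.4627,.0115,.1608)))-[230,170])*7)
"
```

```text
[([262.91, 180.18], 11), ([245.32, 183.16], 19)]
[array([246.3, 179.3]), array([246.4, 181.6]), array([246.6, 183.9])]
[array([255.5, 177.8]), array([255.6, 180.2]), array([255.7, 182.5])]
[array([264.5, 176.4]), array([264.5, 178.8]), array([264.5, 181.1])]
(np.float64(263.6260363926125), np.float64(209.70251875864642)) [235.38225475 277.91763131]
```

Request:
{"op": "jog_arm", "data": {"motion": [1, 0, 0.001, 0.05, 0, -0.001, 0, 1, 0, 0.001, 0.1, 0, -0.001, 0, 1, 0, 0.001, 0.15, 0, -0.001, 0, 1, 0, 0.001, 0.15, 0, -0.001, 0, 0.7, 0, 0.001, 0.15, 0, -0.001, 0, 0.62, 0, 0.001, 0.15, 0, -0.001, 0, 0.57, 0, 0.001, 0.15, 0, -0.001, 0, 0.57, 0, 0.001, 0.15, 0, -0.001, 0], "grip_force": 40}}

```text
t: 3.15
tool_pos: [0.4657, 0.0119, 0.0891]
orientation: [-0.31, 3.119, -0.002]
force: [-0.4, -0.8, 0.7]
opening: 0.0658
```

Request:
{"op": "jog_arm", "data": {"motion": [0.57, 0, 0, 0, 0, 0, 0, 0.57, 0, 0, 0, 0, 0, 0, 0.57, 0, 0, 0, 0, 0, 0]}}

```text
t: 3.45
tool_pos: [0.4663, 0.0119, 0.0898]
orientation: [-0.309, 3.118, -0.002]
force: [1.0, -0.6, 3.5]
opening: 0.0536
```

```bash
python3 -c "
from h import *
plan((.463,.011,.25,11.3))
s=Cam('scene');s.crop('s5',215,305,120,230,6)"
```

```text
t 3.45 p [0.4663 0.0119 0.0898] yaw 11.33 zax [ 8.7e-03 -5.0e-04 -1.0e+00] open 0.0536 F [ 0.97 -0.56  3.48] q6 -1.85
    [0.0041, -0.0011, -0.3204] [-0.0014, 0.0054, 0.0004] rows>= 3.2
```

View pics/s5.png

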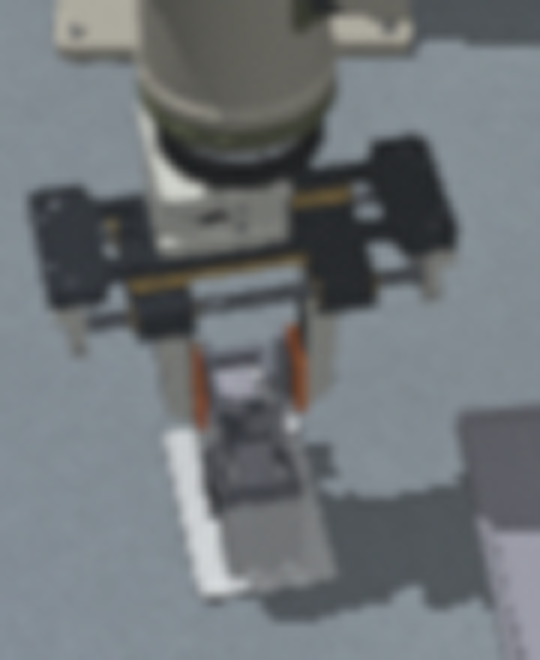

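Request:
{"op": "jog_arm", "data": {"motion": [0.57, 0, 0, -0.03, 0, 0, 0, 0.57, -0.001, 0, -0.06, 0, 0, 0, 0.57, -0.001, 0, -0.09, 0, 0, 0, 0.57, -0.001, 0, -0.14, 0, 0, 0, 0.57, -0.002, 0, -0.2, 0, 0, 0, 0.57, -0.003, 0, -0.27, 0, 0, 0, 0.57, -0.003, 0, -0.32, 0, 0, 0, 0.57, -0.003, 0, -0.32, 0, 0, 0]}}

```text
t: 4.3
tool_pos: [0.4682, 0.0122, 0.2536]
orientation: [-0.309, 3.112, -0.004]
force: [0.4, -0.9, -1.8]
opening: 0.0534
```

```bash
python3 -c "
from h import *
plan((.463,.011,.25,11.3))
s=Cam('scene');s.crop('s6',215,305,100,210,6);t=Cam('top');t.crop('t6',290,400,130,250,5)
from loc import *
for p,a,c in trayvials(t): print(p.round(4),a,c)"
```

```text
t 4.3 p [0.4682 0.0122 0.2536] yaw 11.34 zax [ 0.0146 -0.001  -0.9999] open 0.0534 F [ 0.41 -0.87 -1.76] q6 -1.85
    [0.0107, -0.0003, 0.007] [-0.0024, 0.009, 0.0005] rows>= 0.1
[ 0.609  -0.2563  0.057 ] 52 [353.5, 166.5]
[ 0.5965 -0.1697  0.057 ] 54 [324.72, 170.31]
[ 0.5478 -0.2775  0.057 ] 56 [360.89, 186.62]
[ 0.463  -0.2852  0.057 ] 56 [364.02, 214.82]
[ 0.4514 -0.2007  0.057 ] 54 [335.5, 218.41]
```

View pics/s6.png

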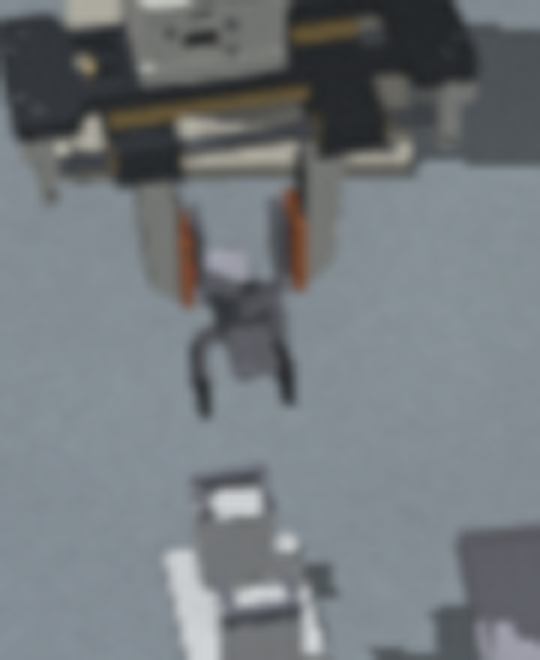

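```bash
python3 -c "
from h import *
s=Cam('scene')
print(s.plane(256.5,168.2,.1788), s.plane(215+205/6,100+415/6,.1788),s.plane(215+293/6,100+403/6,.1788))
plan((.5965,-.1712,.22,11.3),(.5965,-.1712,.13,11.3))"
```

```text
[0.47650915 0.01539584 0.1788    ] [ 0.47989972 -0.00486432  0.1788    ] [0.47284999 0.03572664 0.1788    ]
t 4.45 p [0.4657 0.0123 0.248 ] yaw 11.33 zax [ 6.4e-03 -3.0e-04 -1.0e+00] open 0.0533 F [ 0.38  0.52 -1.19] q6 -1.85
    [-0.1841, -0.4113, 0.0578] [-0.001, 0.0039, 0.0004] rows>= 4.5
    [-0.183, -0.411, 0.2378] [-0.001, 0.0039, 0.0004] rows>= 5.1
```

```bash
python3 -c "
from h import *
plan((.599,-.172,.22,11.3),(.599,-.172,.16,11.3))"
```

```text
t 4.45 p [0.4657 0.0123 0.248 ] yaw 11.33 zax [ 6.4e-03 -3.0e-04 -1.0e+00] open 0.0533 F [ 0.38  0.52 -1.19] q6 -1.85
    [-0.1887, -0.4138, 0.0579] [-0.001, 0.0039, 0.0004] rows>= 4.6
    [-0.1879, -0.4136, 0.1779] [-0.001, 0.0039, 0.0004] rows>= 4.9
```

Request:
{"op": "jog_arm", "data": {"motion": [0.57, -0.038, -0.083, 0.04, 0, 0, 0, 0.57, -0.076, -0.165, 0.058, 0, 0, 0, 0.57, -0.113, -0.248, 0.058, 0, 0, 0, 0.57, -0.15, -0.331, 0.058, 0, 0, 0, 0.57, -0.189, -0.414, 0.058, 0, 0, 0, 0.57, -0.188, -0.414, 0.11, 0, 0, 0, 0.57, -0.188, -0.414, 0.178, 0, 0, 0, 0.57, -0.188, -0.414, 0.178, 0, 0, 0]}}

```text
t: 5.25
tool_pos: [0.5942, -0.1708, 0.151]
orientation: [0.309, -3.12, -0.008]
force: [-0.9, 0.5, -3.8]
opening: 0.0535
```

Request:
{"op": "jog_arm", "data": {"motion": [0.57, 0, 0, 0, 0, 0, 0, 0.5, 0, 0, 0, 0, 0, 0, 0.42, 0, 0, 0, 0, 0, 0, 0.36, 0, 0, 0, 0, 0, 0, 0.32, 0, 0, 0, 0, 0, 0, 0.32, 0, 0, 0, 0, 0, 0, 0.32, 0, 0, 0, 0, 0, 0], "grip_force": 45}}

```text
t: 5.95
tool_pos: [0.5944, -0.1708, 0.1514]
orientation: [0.309, -3.121, -0.008]
force: [-0.6, -1.0, -1.4]
opening: 0.0303
```

```bash
python3 -c "
from h import *
plan((.599,-.172,.16,11.3),(.599,-.172,.0928,11.3))
s=Cam('scene');s.crop('s7',135,235,145,265,5);t=Cam('top');t.crop('t7',280,400,120,245,5)
from loc import *
for p,a,c in trayvials(t): print(p.round(4),a,c)"
```

```text
t 5.95 p [ 0.5944 -0.1708  0.1514] yaw 11.3 zax [-0.0062  0.0045 -1.    ] open 0.0303 F [-0.57 -1.03 -1.4 ] q6 -2.13
    [-0.0084, -0.0041, -0.0172] [0.0036, -0.0033, -0.0] rows>= 0.2
    [-0.0091, -0.0049, 0.1172] [0.0036, -0.0033, -0.0] rows>= 1.2
[ 0.463  -0.2852  0.057 ] 56 [364.02, 214.82]
```

View pics/s7.png

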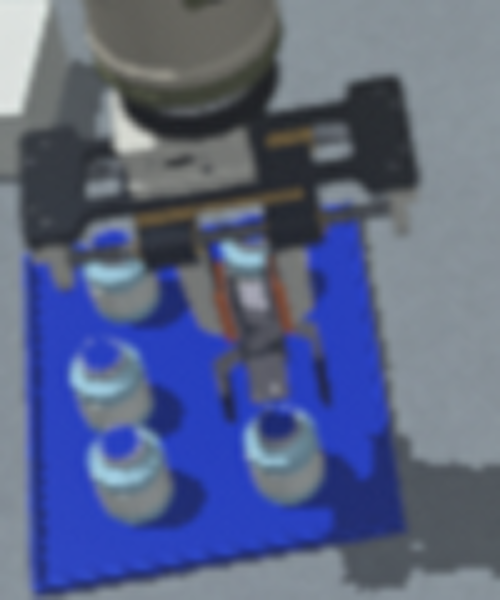

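View pics/t7.png

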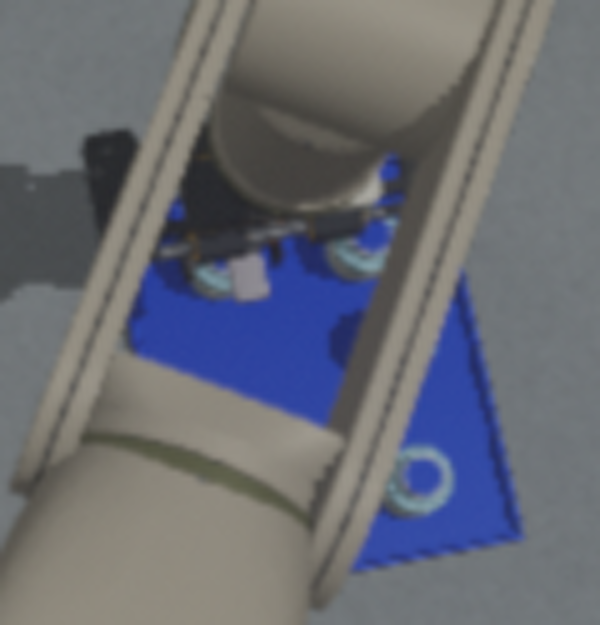

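```bash
python3 -c "
from h import *
s=Cam('scene')
print('jaw bottom near',s.plane(135+229/5,145+418/5,.0766),s.plane(135+322/5,145+404/5,.0766))
h=cv2.cvtColor(s.im,cv2.COLOR_RGB2HSV)
for p in((.596,-.171,.058),(.596,-.171,.004)): print(((np.array(s.proj(p))-[135,145])*5).round(1))
"
```

```text
jaw bottom near [ 0.60583884 -0.1952403   0.0766    ] [ 0.59689143 -0.14461457  0.0766    ]
[279.4 422.7]
[292.3 477. ]
```

```bash
python3 -c "
from h import *
plan((.600,-.171,.151,11.3),(.600,-.171,.0928,11.3))
"
```

```text
t 6.1 p [ 0.5942 -0.1707  0.1511] yaw 11.29 zax [-0.0067  0.0047 -1.    ] open 0.0312 F [ 0.14 -0.07 -1.45] q6 -2.13
    [-0.0112, -0.0028, 0.0] [0.0038, -0.0036, -0.0001] rows>= 0.1
    [-0.0119, -0.0035, 0.1164] [0.0038, -0.0036, -0.0001] rows>= 1.2
```

Move over, then down slowly with the jaws held open, then settle.

Request:
{"op": "jog_arm", "data": {"motion": [0.32, -0.011, -0.003, 0, 0.004, -0.006, 0, 0.32, -0.011, -0.003, 0, 0.004, -0.006, 0, 0.32, -0.011, -0.003, 0.03, 0.004, -0.006, 0, 0.32, -0.011, -0.003, 0.06, 0.004, -0.006, 0, 0.32, -0.012, -0.003, 0.09, 0.004, -0.006, 0, 0.32, -0.012, -0.003, 0.116, 0.004, -0.006, 0, 0.32, -0.012, -0.003, 0.116, 0.004, -0.006, 0, 0.32, -0.012, -0.003, 0.116, 0.004, -0.006, 0]}}

```text
t: 6.9
tool_pos: [0.5996, -0.1706, 0.0923]
orientation: [-0.309, 3.124, 0.001]
force: [0.5, 0.7, -1.7]
opening: 0.0304
```

```bash
python3 -c "
from h import *
plan((.600,-.171,.0928,11.3),(.600,-.171,.2,11.3))
s=Cam('scene');s.crop('s8',135,235,145,265,5)
"
```

```text
t 6.9 p [ 0.5996 -0.1706  0.0923] yaw 11.29 zax [ 2.5e-03  9.0e-04 -1.0e+00] open 0.0304 F [ 0.5   0.68 -1.72] q6 -2.13
    [-0.0007, -0.0009, -0.0011] [0.0003, 0.0017, -0.0001] rows>= 0.0
    [-0.0012, -0.0009, -0.2155] [0.0003, 0.0017, -0.0001] rows>= 2.2
```

View pics/s8.png

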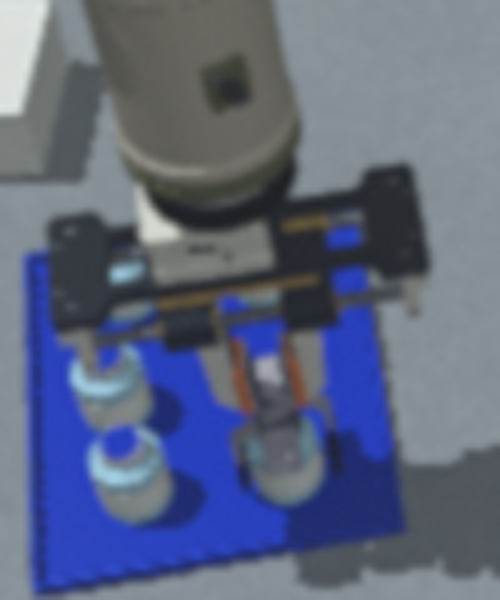

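Request:
{"op": "jog_arm", "data": {"motion": [0.4, 0, 0, 0, 0, 0, 0, 0.44, 0, 0, 0, 0, 0, 0, 0.47, 0, 0, 0, 0, 0, 0, 0.5, 0, 0, 0, 0, 0, 0, 0.525, 0, 0, 0, 0, 0, 0, 0.525, 0, 0, 0, 0, 0, 0, 0.525, 0, 0, 0, 0, 0, 0]}}

```text
t: 7.65
tool_pos: [0.6006, -0.171, 0.0937]
orientation: [-0.309, 3.121, -0.001]
force: [-0.4, -0.5, 2.9]
opening: 0.0491
```

Request:
{"op": "jog_arm", "data": {"motion": [0.525, 0, 0, -0.02, 0, 0, 0, 0.525, 0, 0, -0.04, 0, 0, 0, 0.525, 0, 0, -0.07, 0, 0, 0, 0.525, 0, 0, -0.12, 0, 0, 0, 0.525, 0, 0, -0.17, 0, 0, 0, 0.525, 0, 0, -0.21, 0, 0, 0, 0.525, 0, 0, -0.25, 0, 0, 0, 0.525, 0, 0, -0.25, 0, 0, 0]}}

```text
t: 8.45
tool_pos: [0.602, -0.1717, 0.224]
orientation: [-0.308, 3.115, -0.006]
force: [0.1, 0.7, -0.9]
opening: 0.0493
```

```bash
python3 -c "
from h import *
plan((.600,-.171,.22,11.3))
s=Cam('scene');s.crop('s9',135,235,125,245,5)
"
```

```text
t 8.45 p [ 0.602  -0.1717  0.224 ] yaw 11.29 zax [ 0.0118 -0.0026 -0.9999] open 0.0493 F [ 0.06  0.68 -0.9 ] q6 -2.13
    [0.0037, 0.0022, 0.0079] [-0.0031, 0.007, -0.0001] rows>= 0.1
```

View pics/s9.png

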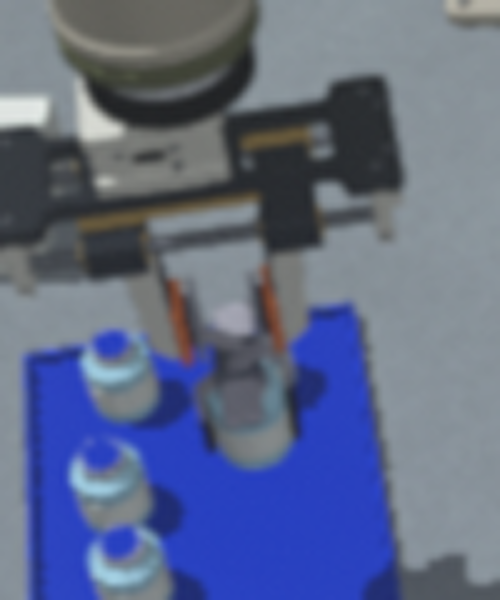

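```bash
python3 -c "
from h import *
plan((.646,.183,.25,11.3))
"
```

```text
t 8.5 p [ 0.6012 -0.1714  0.2216] yaw 11.29 zax [ 0.0092 -0.0016 -1.    ] open 0.0492 F [ 0.29 -0.78 -2.38] q6 -2.13
    [-0.2271, 0.6774, -0.0572] [-0.0022, 0.0056, -0.0001] rows>= 7.2
```

Request:
{"op": "jog_arm", "data": {"motion": [0.525, 0, 0.02, -0.04, 0, 0, 0, 0.525, -0.03, 0.1, -0.058, 0, 0, 0, 0.525, -0.06, 0.19, -0.058, 0, 0, 0, 0.525, -0.095, 0.285, -0.058, 0, 0, 0, 0.525, -0.13, 0.38, -0.058, -0.001, 0.002, 0, 0.525, -0.16, 0.475, -0.058, -0.001, 0.002, 0, 0.525, -0.19, 0.57, -0.058, -0.001, 0.002, 0, 0.525, -0.21, 0.63, -0.058, -0.001, 0.002, 0]}}

```text
t: 9.3
tool_pos: [0.6412, 0.1617, 0.2485]
orientation: [-0.312, 3.123, -0.001]
force: [1.4, -1.0, -2.2]
opening: 0.049
```

```bash
python3 -c "
from h import *
plan((.646,.183,.25,11.3),(.646,.183,.19,11.3))
"
```

```text
t 9.3 p [0.6412 0.1617 0.2485] yaw 11.42 zax [ 3.4e-03 -2.0e-04 -1.0e+00] open 0.049 F [ 1.4  -1.01 -2.18] q6 -1.6
    [-0.0179, 0.0398, -0.0029] [-0.0005, 0.0021, 0.0013] rows>= 0.4
    [-0.0175, 0.0399, 0.1171] [-0.0005, 0.0021, 0.0013] rows>= 1.2
```

Request:
{"op": "jog_arm", "data": {"motion": [0.525, -0.018, 0.04, 0, 0, 0, 0.001, 0.525, -0.018, 0.04, 0.03, 0, 0, 0.001, 0.525, -0.018, 0.04, 0.06, 0, 0, 0.001, 0.525, -0.018, 0.04, 0.09, 0, 0, 0.001, 0.525, -0.018, 0.04, 0.117, 0, 0, 0.001, 0.525, -0.018, 0.04, 0.117, 0, 0, 0.001]}}

```text
t: 9.9
tool_pos: [0.6445, 0.1816, 0.1861]
orientation: [0.308, -3.124, 0.002]
force: [-0.6, 0.0, -2.4]
opening: 0.0491
```

```bash
python3 -c "
from h import *
plan((.646,.183,.157,11.3))
s=Cam('scene');s.crop('s10',270,390,135,265,5)
t=Cam('top');t.crop('t10',140,260,110,230,5)
"
```

```text
t 9.9 p [0.6445 0.1816 0.1861] yaw 11.25 zax [-0.0021 -0.0013 -1.    ] open 0.0491 F [-0.62  0.03 -2.38] q6 -1.57
    [-0.0037, 0.0022, 0.0582] [-0.0006, -0.0015, -0.0006] rows>= 0.6
```

View pics/s10.png

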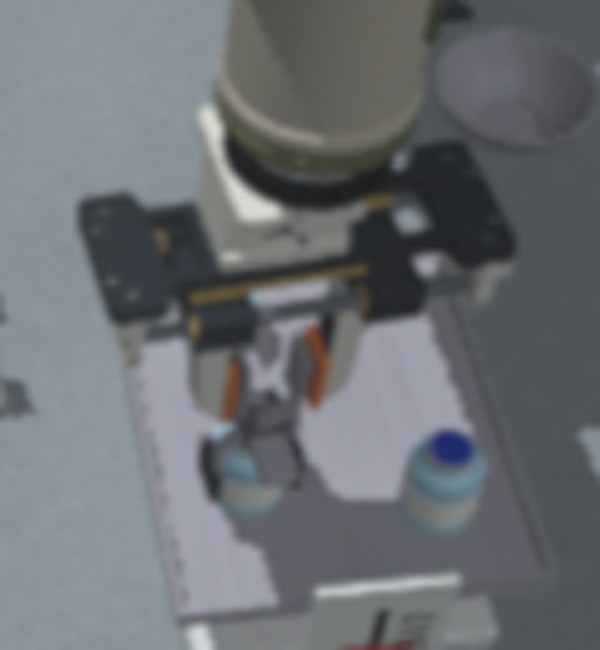

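View pics/t10.png

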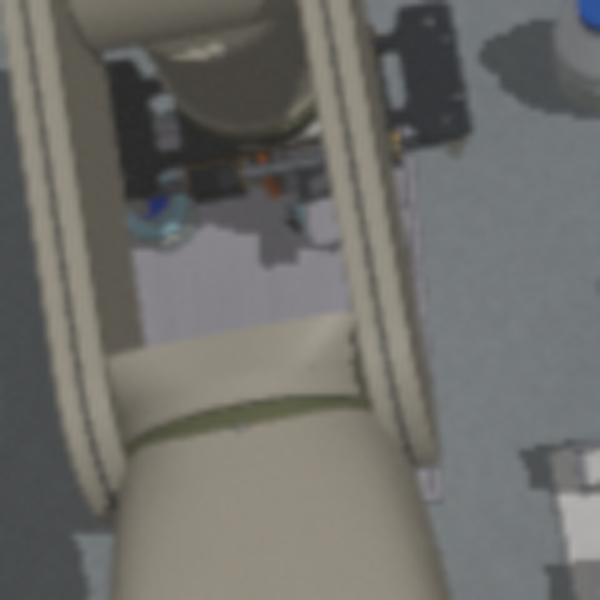

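Request:
{"op": "jog_arm", "data": {"motion": [0.525, -0.002, 0.002, 0.02, 0, 0, 0, 0.525, -0.002, 0.002, 0.035, 0, 0, 0, 0.525, -0.002, 0.002, 0.045, 0, 0, 0, 0.525, -0.002, 0.002, 0.056, 0, 0, 0, 0.525, -0.002, 0.002, 0.056, 0, 0, 0, 0.525, -0.002, 0.002, 0.056, 0, 0, 0]}}

```text
t: 10.6
tool_pos: [0.6469, 0.1834, 0.1616]
orientation: [-0.308, 3.124, -0.001]
force: [-0.6, 0.5, -0.9]
opening: 0.0494
```

```bash
python3 -c "
from h import *
plan((.646,.183,.157,11.3))
s=Cam('scene');s.crop('s11',270,390,135,285,4)
"
```

```text
t 10.6 p [0.6469 0.1834 0.1616] yaw 11.27 zax [ 2.3e-03 -5.0e-04 -1.0e+00] open 0.0494 F [-0.57  0.48 -0.9 ] q6 -1.57
    [0.0019, -0.0005, 0.0091] [-0.0006, 0.0014, -0.0003] rows>= 0.1
```

View pics/s11.png

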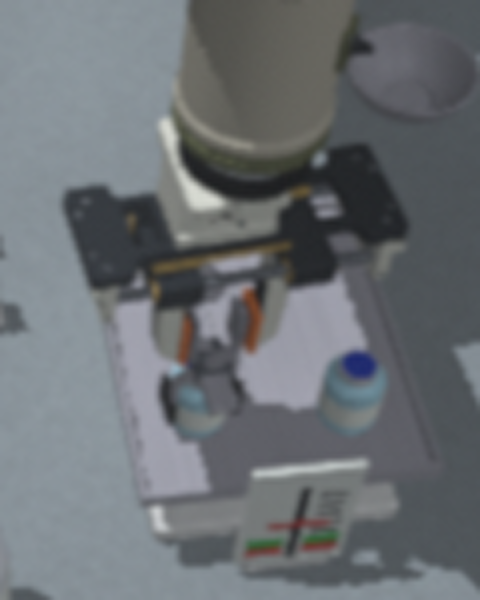

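Request:
{"op": "jog_arm", "data": {"motion": [0.525, 0.001, 0, 0.005, 0, 0, 0, 0.525, 0.001, 0, 0.011, 0, 0, 0, 0.525, 0.001, 0, 0.011, 0, 0, 0, 0.48, 0.001, 0, 0.011, 0, 0, 0, 0.44, 0.001, 0, 0.011, 0, 0, 0, 0.4, 0.001, 0, 0.011, 0, 0, 0, 0.36, 0.001, 0, 0.011, 0, 0, 0, 0.32, 0.001, 0, 0.011, 0, 0, 0]}}

```text
t: 11.45
tool_pos: [0.6466, 0.1834, 0.1565]
orientation: [-0.308, 3.124, -0.001]
force: [-0.8, 0.1, -1.0]
opening: 0.0317
```

Request:
{"op": "jog_arm", "data": {"motion": [0.32, 0, 0, 0, 0, 0, 0, 0.32, 0, 0, 0, 0, 0, 0, 0.32, 0, 0, 0, 0, 0, 0]}}

```text
t: 11.75
tool_pos: [0.6466, 0.1834, 0.1565]
orientation: [-0.308, 3.124, -0.001]
force: [0.7, 0.7, -1.7]
opening: 0.0304
```

```bash
python3 -c "
from h import *
plan((.646,.183,.157,11.3),(.646,.183,.24,11.3))
s=Cam('scene');s.crop('s12',270,390,135,285,4)
"
```

```text
t 11.75 p [0.6466 0.1834 0.1565] yaw 11.27 zax [ 2.8e-03 -3.0e-04 -1.0e+00] open 0.0304 F [ 0.71  0.7  -1.69] q6 -1.57
    [0.0013, -0.0006, -0.0011] [-0.0006, 0.0017, -0.0003] rows>= 0.0
    [0.0008, -0.0007, -0.1671] [-0.0006, 0.0017, -0.0003] rows>= 1.7
```

View pics/s12.png

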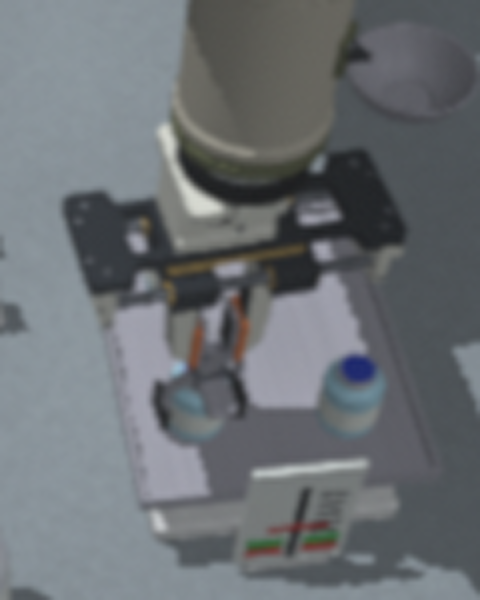

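Request:
{"op": "jog_arm", "data": {"motion": [0.32, 0, 0, -0.02, 0, 0, 0, 0.32, 0, 0, -0.05, 0, 0, 0, 0.32, 0, 0, -0.09, 0, 0, 0, 0.32, 0, 0, -0.13, 0, 0, 0, 0.4, 0, 0, -0.17, 0, 0, 0, 0.48, 0, 0, -0.19, 0, 0, 0, 0.57, 0, 0, -0.19, 0, 0, 0, 0.57, 0, 0, -0.19, 0, 0, 0]}}

```text
t: 12.6
tool_pos: [0.6463, 0.1834, 0.2513]
orientation: [-0.308, 3.124, -0.001]
force: [-0.2, 0.2, -1.5]
opening: 0.0525
```

```bash
python3 -c "
from loc import *
s=Cam('scene');s.crop('s13',130,390,145,275,3)
t=Cam('top')
for p,a,c in trayvials(t): print(p.round(4),a,c)
plan((.4545,-.2025,.25,11.3))
"
```

```text
[ 0.609  -0.2563  0.057 ] 52 [353.5, 166.5]
[ 0.5479 -0.2773  0.057 ] 57 [360.82, 186.56]
[ 0.4631 -0.285   0.057 ] 57 [363.95, 214.79]
[ 0.4513 -0.2005  0.057 ] 53 [335.43, 218.45]
t 12.7 p [0.6457 0.1833 0.2499] yaw 11.27 zax [ 6.e-04 -8.e-04 -1.e+00] open 0.053 F [ 0.04  0.43 -0.72] q6 -1.57
    [0.5258, -0.682, 0.0002] [-0.0006, 0.0003, -0.0003] rows>= 8.6
```

View pics/s13.png

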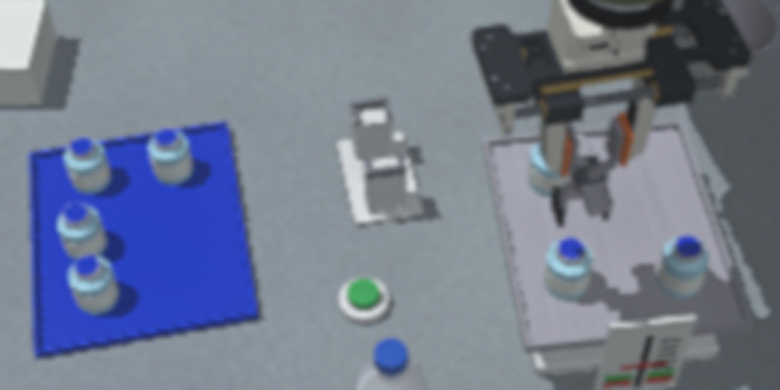

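Request:
{"op": "jog_arm", "data": {"motion": [0.57, 0.526, -0.682, 0, 0, 0, 0, 0.57, 0.526, -0.682, 0, 0, 0, 0, 0.57, 0.526, -0.682, 0, 0, 0, 0, 0.57, 0.526, -0.682, 0, 0, 0, 0, 0.57, 0.526, -0.682, 0, 0, 0, 0, 0.57, 0.526, -0.682, 0, 0, 0, 0, 0.57, 0.526, -0.682, 0, 0, 0, 0, 0.57, 0.526, -0.682, 0, 0, 0, 0]}}

```text
t: 13.5
tool_pos: [0.4665, -0.1759, 0.249]
orientation: [0.309, -3.126, 0.0]
force: [0.3, -1.0, -1.6]
opening: 0.0531
```

```bash
python3 -c "
from loc import *
plan((.455,-.202,.24,11.3),(.455,-.202,.16,11.3))
"
```

```text
t 13.5 p [ 0.4665 -0.1759  0.249 ] yaw 11.29 zax [-7.e-04 -1.e-04 -1.e+00] open 0.0531 F [ 0.28 -0.96 -1.56] q6 -2.23
    [0.0328, -0.0466, 0.0181] [0.0, -0.0004, -0.0001] rows>= 0.6
    [0.0326, -0.0466, 0.1781] [0.0, -0.0004, -0.0001] rows>= 1.9
```

Request:
{"op": "jog_arm", "data": {"motion": [0.5, 0.033, -0.047, 0.018, 0, 0, 0, 0.42, 0.033, -0.047, 0.05, 0, 0, 0, 0.36, 0.033, -0.047, 0.1, 0, 0, 0, 0.32, 0.033, -0.047, 0.14, 0, 0, 0, 0.32, 0.033, -0.047, 0.178, 0, 0, 0, 0.32, 0.033, -0.047, 0.178, 0, 0, 0, 0.32, 0.033, -0.047, 0.178, 0, 0, 0, 0.32, 0.033, -0.047, 0.178, 0, 0, 0]}}

```text
t: 14.3
tool_pos: [0.4555, -0.2022, 0.161]
orientation: [-0.31, 3.126, -0.001]
force: [0.2, 0.4, -1.4]
opening: 0.0302
```

```bash
python3 -c "
from loc import *
s=Cam('scene');s.crop('s14',135,235,125,245,5)
plan((.455,-.202,.16,11.3),(.455,-.202,.0928,11.3))
for p in((.4512,-.202,.058),(.4512,-.202,.004),): print(((np.array(s.proj(p))-[135,125])*5).round(1))
"
```

```text
t 14.35 p [ 0.4557 -0.2024  0.1613] yaw 11.31 zax [ 0.001 -0.001 -1.   ] open 0.0305 F [-0.17 -0.14 -0.85] q6 -2.29
    [0.0012, 0.001, 0.0026] [-0.0007, 0.0005, 0.0001] rows>= 0.0
    [0.0013, 0.0011, 0.137] [-0.0007, 0.0005, 0.0001] rows>= 1.4
[253.3 328.7]
[266.  385.1]
```

View pics/s14.png

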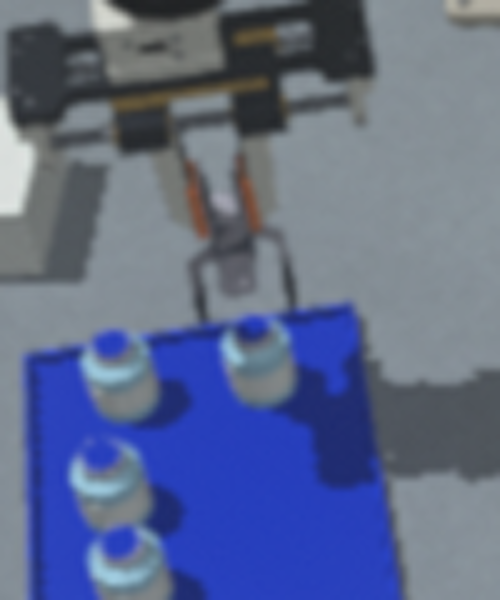

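```bash
python3 -c "
from loc import *
s=Cam('scene')
p=s.plane(135+247.5/5,125+312/5,.0865);print(p,p-[.0127,.0025,0])
"
```

```text
[ 0.46288616 -0.19985975  0.0865    ] [ 0.45018616 -0.20235975  0.0865    ]
```

Request:
{"op": "jog_arm", "data": {"motion": [0.32, 0, 0.001, 0.03, 0, 0, 0, 0.32, 0, 0.001, 0.06, 0, 0, 0, 0.32, 0, 0.001, 0.09, 0, 0, 0, 0.32, 0, 0.001, 0.115, 0, 0, 0, 0.32, 0, 0.001, 0.137, 0, 0, 0, 0.32, 0, 0.001, 0.137, 0, 0, 0, 0.32, 0, 0.001, 0.137, 0, 0, 0]}}

```text
t: 15.1
tool_pos: [0.4555, -0.202, 0.0926]
orientation: [-0.309, 3.126, -0.001]
force: [-0.1, -0.3, -0.4]
opening: 0.0307
```

```bash
python3 -c "
from loc import *
s=Cam('scene');s.crop('s15',135,235,125,245,5)
plan((.455,-.202,.0928,11.3))
"
```

```text
t 15.15 p [ 0.4559 -0.2022  0.0932] yaw 11.3 zax [ 0.0015 -0.0014 -1.    ] open 0.0307 F [-0.16 -0.41 -0.63] q6 -2.29
    [0.0017, 0.0008, 0.0008] [-0.001, 0.0008, 0.0] rows>= 0.0
```

View pics/s15.png

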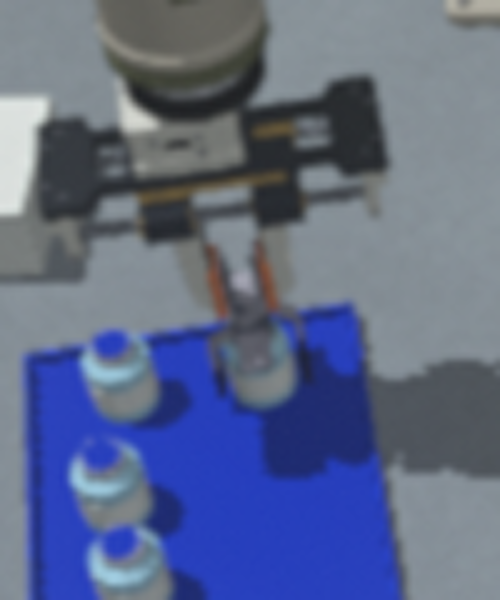

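Centred. Close and lift.

Request:
{"op": "jog_arm", "data": {"motion": [0.4, 0, 0, 0, 0, 0, 0, 0.44, 0, 0, 0, 0, 0, 0, 0.47, 0, 0, 0, 0, 0, 0, 0.5, 0, 0, 0, 0, 0, 0, 0.525, 0, 0, 0, 0, 0, 0, 0.525, 0, 0, 0, 0, 0, 0, 0.525, 0, 0, 0, 0, 0, 0]}}

```text
t: 15.85
tool_pos: [0.4562, -0.2023, 0.0935]
orientation: [-0.309, 3.124, -0.003]
force: [0.1, -1.3, 1.6]
opening: 0.0493
```

Request:
{"op": "jog_arm", "data": {"motion": [0.525, 0, 0, -0.02, 0, 0, 0, 0.525, 0, 0, -0.04, 0, 0, 0, 0.525, 0, 0, -0.07, 0, 0, 0, 0.525, 0, 0, -0.12, 0, 0, 0, 0.525, 0, 0, -0.18, 0, 0, 0, 0.525, 0, 0, -0.24, 0, 0, 0, 0.525, 0, 0, -0.3, 0, 0, 0, 0.525, 0, 0, -0.3, 0, 0, 0]}}

```text
t: 16.65
tool_pos: [0.4582, -0.2034, 0.2501]
orientation: [-0.308, 3.117, -0.012]
force: [-0.2, -1.1, -1.5]
opening: 0.049
```

```bash
python3 -c "
from loc import *
s=Cam('scene');s.crop('s16',135,235,105,225,5)
# pan vial (last placed) in top: 
t=Cam('top');t.crop('t16',150,290,100,245,5)
print(t.blobs((112,150,60),(130,255,255),(155,235,130,215)))
for ce,a in t.blobs((112,150,60),(130,255,255),(155,235,130,215)): print(t.plane(*ce,.119))
plan((.5,-.202,.25,11.3))
"
```

```text
[([169.78, 150.09], 32), ([205.06, 149.94], 31), ([205.72, 190.19], 32)]
[0.63930069 0.28722167 0.119     ]
[0.64070101 0.18442224 0.119     ]
[0.52225219 0.17895484 0.119     ]
t 16.75 p [ 0.4563 -0.2024  0.2447] yaw 11.3 zax [ 0.0041 -0.0028 -1.    ] open 0.0492 F [-0.01  0.26 -3.38] q6 -2.29
    [-0.0858, -0.0165, -0.0103] [-0.0023, 0.0022, 0.0] rows>= 0.9
```

View pics/s16.png

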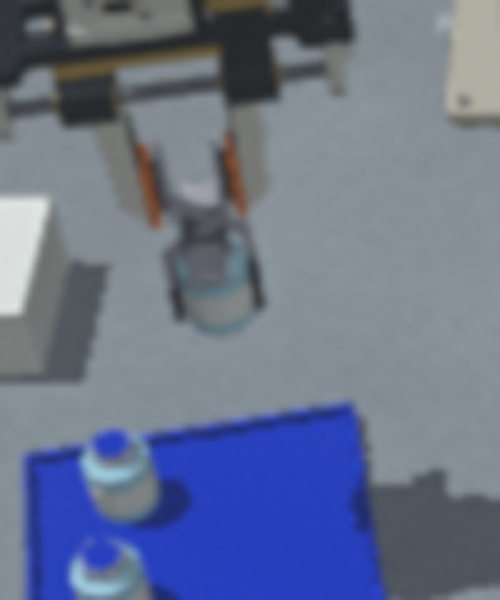

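View pics/t16.png

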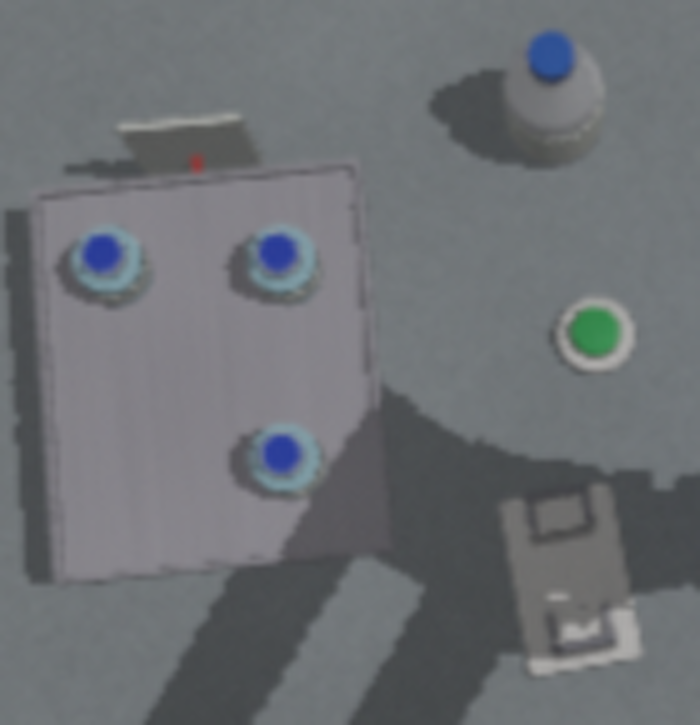

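```bash
python3 -c "
from loc import *
plan((.517,.2695,.25,11.3))
"
```

```text
t 16.75 p [ 0.4563 -0.2024  0.2447] yaw 11.3 zax [ 0.0041 -0.0028 -1.    ] open 0.0492 F [-0.01  0.26 -3.38] q6 -2.29
    [-0.304, 0.9016, -0.0128] [-0.0023, 0.0022, 0.0] rows>= 9.5
```

Request:
{"op": "jog_arm", "data": {"motion": [0.525, -0.02, 0.06, -0.013, 0, 0, 0, 0.525, -0.05, 0.15, -0.013, 0, 0, 0, 0.525, -0.08, 0.24, -0.013, 0, 0, 0, 0.525, -0.115, 0.335, -0.013, 0, 0, 0, 0.525, -0.145, 0.43, -0.013, 0, 0, 0, 0.525, -0.18, 0.525, -0.013, 0, 0, 0, 0.525, -0.21, 0.62, -0.013, 0, 0, 0, 0.525, -0.235, 0.7, -0.013, 0, 0, 0]}}

```text
t: 17.55
tool_pos: [0.5017, 0.1662, 0.2483]
orientation: [-0.311, 3.125, -0.005]
force: [-0.2, -0.3, -2.2]
opening: 0.0489
```

```bash
python3 -c "
from loc import *
plan((.517,.2695,.25,11.3),(.517,.2695,.18,11.3))
"
```

```text
t 17.55 p [0.5017 0.1662 0.2483] yaw 11.35 zax [ 0.0012 -0.0033 -1.    ] open 0.0489 F [-0.18 -0.33 -2.22] q6 -1.54
    [-0.0707, 0.1964, -0.0041] [-0.0022, 0.0003, 0.0005] rows>= 2.1
    [-0.0706, 0.1969, 0.1359] [-0.0022, 0.0003, 0.0005] rows>= 2.5
```

Request:
{"op": "jog_arm", "data": {"motion": [0.525, -0.03, 0.08, -0.004, 0, 0, 0, 0.525, -0.06, 0.16, -0.004, -0.001, 0, 0, 0.525, -0.071, 0.196, 0, -0.002, 0, 0, 0.525, -0.071, 0.196, 0.04, -0.002, 0, 0, 0.525, -0.071, 0.197, 0.08, -0.002, 0, 0, 0.525, -0.071, 0.197, 0.12, -0.002, 0, 0, 0.525, -0.071, 0.197, 0.136, -0.002, 0, 0, 0.525, -0.071, 0.197, 0.136, -0.002, 0, 0]}}

```text
t: 18.35
tool_pos: [0.5156, 0.2685, 0.1772]
orientation: [0.31, -3.122, 0.003]
force: [0.2, -0.3, -1.2]
opening: 0.0491
```

```bash
python3 -c "
from loc import *
s=Cam('scene');s.crop('s17',270,390,125,255,5)
plan((.517,.2695,.18,11.3),(.517,.2695,.1455,11.3))
"
```

```text
t 18.4 p [0.5165 0.2689 0.179 ] yaw 11.33 zax [-0.0015 -0.0012 -1.    ] open 0.0491 F [ 0.47 -0.72 -1.57] q6 -1.38
    [-0.0011, 0.0009, -0.0021] [-0.0005, -0.0011, 0.0003] rows>= 0.0
    [-0.0012, 0.001, 0.0669] [-0.0005, -0.0011, 0.0003] rows>= 0.7
```

View pics/s17.png

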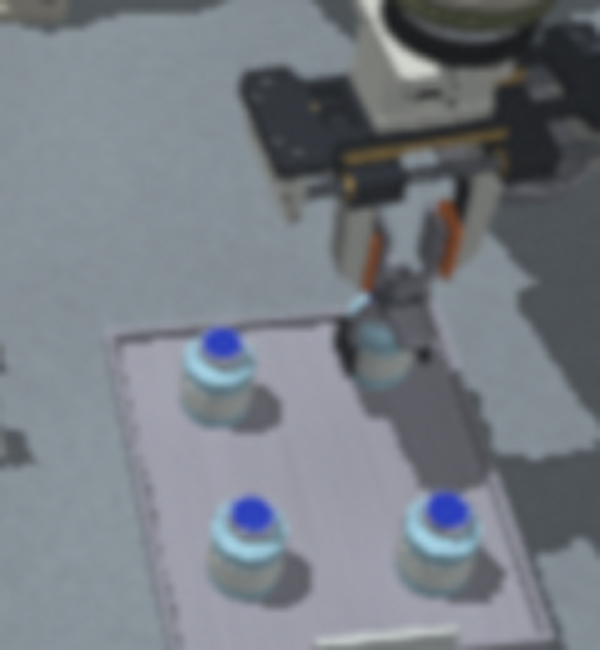

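Request:
{"op": "jog_arm", "data": {"motion": [0.525, -0.001, 0.001, 0.02, 0, 0, 0, 0.525, -0.001, 0.001, 0.04, 0, 0, 0, 0.525, -0.001, 0.001, 0.055, 0, 0, 0, 0.525, -0.001, 0.001, 0.067, 0, 0, 0, 0.525, -0.001, 0.001, 0.067, 0, 0, 0, 0.525, -0.001, 0.001, 0.067, 0, 0, 0, 0.525, -0.001, 0.001, 0.067, 0, 0, 0]}}

```text
t: 19.1
tool_pos: [0.5171, 0.2696, 0.146]
orientation: [0.31, -3.125, 0.001]
force: [-0.8, -0.1, -0.5]
opening: 0.0491
```

```bash
python3 -c "
from loc import *
s=Cam('scene');s.crop('s18',270,390,125,285,4)
plan((.517,.2695,.1455,11.3))
"
```

```text
t 19.15 p [0.5171 0.2696 0.146 ] yaw 11.33 zax [-0.001 -0.001 -1.   ] open 0.0492 F [ 0.14 -0.32 -0.52] q6 -1.38
    [0.0001, -0.0002, 0.0009] [-0.0005, -0.0008, 0.0003] rows>= 0.0
```

View pics/s18.png

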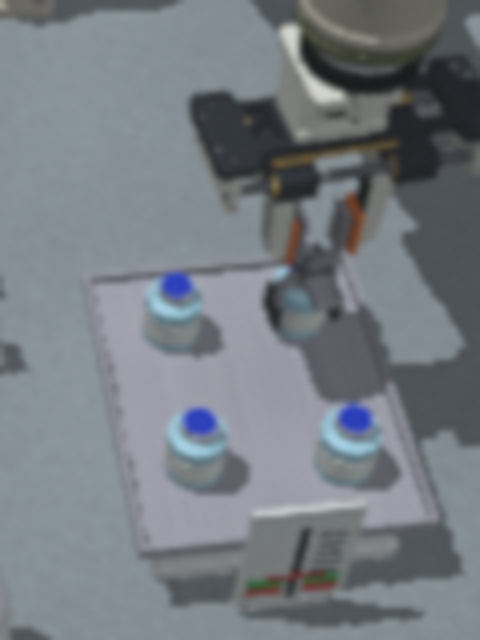

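Request:
{"op": "jog_arm", "data": {"motion": [0.48, 0, 0, 0, 0, 0, 0, 0.44, 0, 0, 0, 0, 0, 0, 0.4, 0, 0, 0, 0, 0, 0, 0.36, 0, 0, 0, 0, 0, 0, 0.32, 0, 0, 0, 0, 0, 0, 0.32, 0, 0, 0, 0, 0, 0, 0.32, 0, 0, 0, 0, 0, 0, 0.32, 0, 0, 0, 0, 0, 0]}}

```text
t: 19.95
tool_pos: [0.5171, 0.2696, 0.146]
orientation: [0.31, -3.125, 0.001]
force: [0.0, -0.4, -1.4]
opening: 0.0303
```

Request:
{"op": "jog_arm", "data": {"motion": [0.32, 0, 0, -0.02, 0, 0, 0, 0.32, 0, 0, -0.05, 0, 0, 0, 0.32, 0, 0, -0.09, 0, 0, 0, 0.32, 0, 0, -0.13, 0, 0, 0, 0.4, 0, 0, -0.17, 0, 0, 0, 0.48, 0, 0, -0.21, 0, 0, 0, 0.57, 0, 0, -0.21, 0, 0, 0, 0.57, 0, 0, -0.21, 0, 0, 0]}}

```text
t: 20.75
tool_pos: [0.5177, 0.2699, 0.2521]
orientation: [-0.31, 3.125, -0.0]
force: [0.4, -0.7, -2.8]
opening: 0.0523
```

```bash
python3 -c "
from loc import *
s=Cam('scene');s.crop('s19',130,390,125,285,3)
t=Cam('top');t.crop('t19',280,400,120,245,4)
for p,a,c in trayvials(t): print(p.round(4),a,c)
plan((.467,-.2865,.25,11.3))
"
```

```text
[ 0.609  -0.2563  0.057 ] 52 [353.5, 166.5]
[ 0.5479 -0.2775  0.057 ] 58 [360.9, 186.59]
[ 0.4973 -0.2739  0.057 ] 56 [360.0, 203.32]
t 20.85 p [0.5167 0.2695 0.2499] yaw 11.33 zax [-0.0023 -0.0015 -1.    ] open 0.0535 F [ 0.4  -0.6  -1.27] q6 -1.38
    [0.3159, -1.0708, 0.0017] [-0.0006, -0.0016, 0.0003] rows>= 11.2
```

View pics/s19.png

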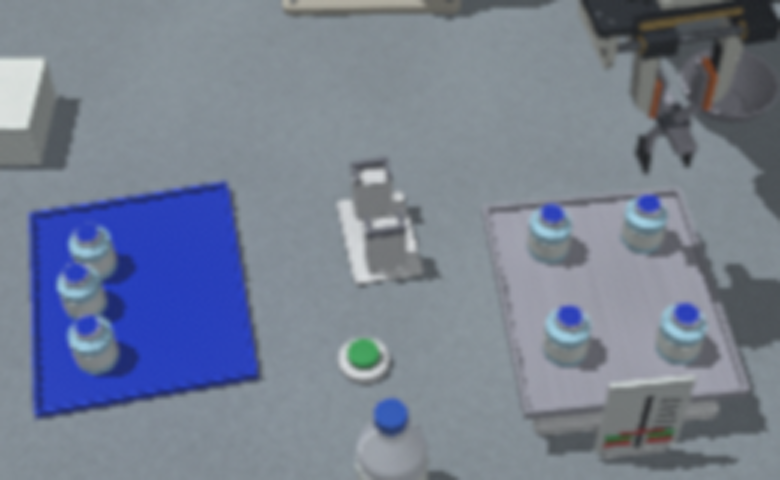

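```bash
python3 -c "
from loc import *
plan((.565,0,.25,11.3),(.613,-.258,.25,11.3))
"
```

```text
t 20.85 p [0.5167 0.2695 0.2499] yaw 11.33 zax [-0.0023 -0.0015 -1.    ] open 0.0535 F [ 0.4  -0.6  -1.27] q6 -1.38
    [0.0112, -0.5475, 0.0004] [-0.0006, -0.0016, 0.0003] rows>= 5.5
    [0.0184, -1.0723, 0.001] [-0.0006, -0.0016, 0.0003] rows>= 10.7
```

Request:
{"op": "jog_arm", "data": {"motion": [0.57, 0.015, -0.8, 0, 0, -0.001, 0, 0.57, 0.015, -0.8, 0, 0, -0.001, 0, 0.57, 0.015, -0.8, 0, 0, -0.001, 0, 0.57, 0.015, -0.8, 0, 0, -0.001, 0, 0.57, 0.015, -0.8, 0, 0, -0.001, 0, 0.57, 0.015, -0.8, 0, 0, -0.001, 0, 0.57, 0.015, -0.8, 0, 0, -0.001, 0, 0.57, 0.015, -0.8, 0, 0, -0.001, 0]}}

```text
t: 21.65
tool_pos: [0.5872, -0.1258, 0.2488]
orientation: [0.31, -3.123, 0.0]
force: [1.3, 0.9, -0.8]
opening: 0.0536
```

```bash
python3 -c "
from loc import *
plan((.613,-.258,.24,11.3),(.613,-.258,.16,11.3))
"
```

```text
t 21.65 p [ 0.5872 -0.1258  0.2488] yaw 11.33 zax [-2.8e-03 -4.0e-04 -1.0e+00] open 0.0536 F [ 1.29  0.91 -0.85] q6 -2.06
    [0.0013, -0.2693, 0.0176] [0.0001, -0.0018, 0.0003] rows>= 2.7
    [0.0009, -0.2693, 0.1776] [0.0001, -0.0018, 0.0003] rows>= 3.2
```

Request:
{"op": "jog_arm", "data": {"motion": [0.57, 0.001, -0.1, 0.018, 0, -0.001, 0, 0.5, 0.001, -0.2, 0.018, 0, -0.001, 0, 0.42, 0.001, -0.269, 0.03, 0, -0.001, 0, 0.36, 0.001, -0.269, 0.08, 0, -0.001, 0, 0.32, 0.001, -0.269, 0.13, 0, -0.001, 0, 0.32, 0.001, -0.269, 0.178, 0, -0.001, 0, 0.32, 0.001, -0.269, 0.178, 0, -0.001, 0, 0.32, 0.001, -0.269, 0.178, 0, -0.001, 0]}}

```text
t: 22.45
tool_pos: [0.612, -0.2574, 0.1586]
orientation: [0.31, -3.123, -0.002]
force: [-0.5, 0.4, -1.1]
opening: 0.0303
```

```bash
python3 -c "
from loc import *
s=Cam('scene');s.crop('s20',105,215,145,265,5)
plan((.613,-.258,.16,11.3),(.613,-.258,.0928,11.3))
"
```

```text
t 22.5 p [ 0.613  -0.2578  0.1604] yaw 11.33 zax [-1.2e-03 -2.0e-04 -1.0e+00] open 0.0306 F [-0.1  -0.55 -1.43] q6 -2.24
    [0.0001, -0.0003, 0.0008] [0.0, -0.0007, 0.0004] rows>= 0.0
    [-0.0, -0.0003, 0.1352] [0.0, -0.0007, 0.0004] rows>= 1.4
```

View pics/s20.png

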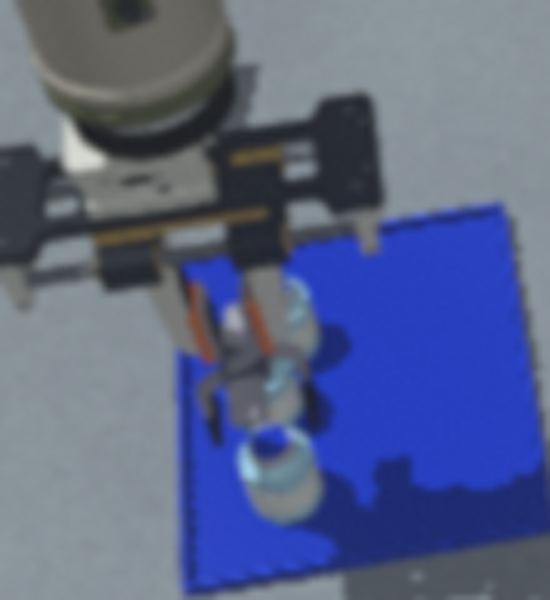

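```bash
python3 -c "
from loc import *
s=Cam('scene')
p=s.plane(105+266/5,145+432.5/5,.0856);print(p-[.0127,.0025,0])
for p in((.6087,-.2578,.058),(.6087,-.2578,.004)):print(((np.array(s.proj(p))-[105,145])*5).round(1))
"
```

```text
[ 0.60863523 -0.25612001  0.0856    ]
[271.9 442.8]
[290.2 496.7]
```

Request:
{"op": "jog_arm", "data": {"motion": [0.32, 0, 0, 0.03, 0, 0, 0, 0.32, 0, 0, 0.06, 0, 0, 0, 0.32, 0, 0, 0.09, 0, 0, 0, 0.32, 0, 0, 0.115, 0, 0, 0, 0.32, 0, 0, 0.135, 0, 0, 0, 0.32, 0, 0, 0.135, 0, 0, 0, 0.32, 0, 0, 0.135, 0, 0, 0]}}

```text
t: 23.25
tool_pos: [0.6135, -0.2581, 0.0936]
orientation: [0.31, -3.126, 0.001]
force: [0.1, -0.2, -0.7]
opening: 0.0305
```

```bash
python3 -c "
from loc import *
s=Cam('scene');s.crop('s21',105,215,145,265,5)
plan((.613,-.258,.0928,11.3))
"
```

```text
t 23.3 p [ 0.614  -0.2583  0.0944] yaw 11.34 zax [ 0.0011 -0.0014 -1.    ] open 0.0305 F [ 0.24  0.54 -1.01] q6 -2.24
    [0.0018, 0.001, 0.0033] [-0.001, 0.0005, 0.0004] rows>= 0.0
```

View pics/s21.png

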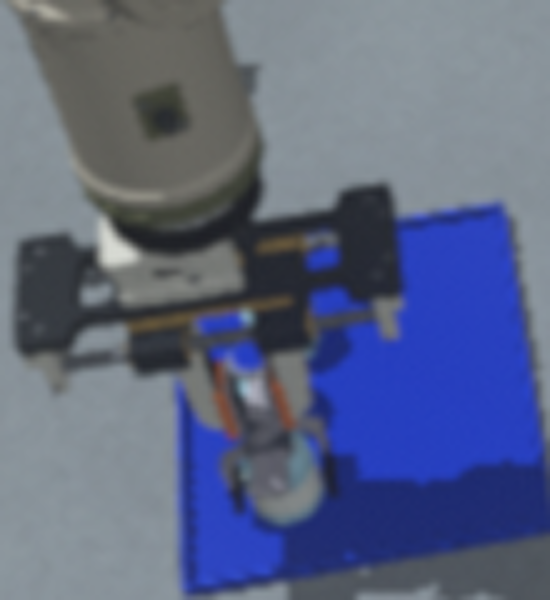

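Centred; close and lift.

Request:
{"op": "jog_arm", "data": {"motion": [0.4, 0, 0, 0.003, 0, 0, 0, 0.44, 0, 0, 0.003, 0, 0, 0, 0.47, 0, 0, 0.003, 0, 0, 0, 0.5, 0, 0, 0.003, 0, 0, 0, 0.525, 0, 0, 0.003, 0, 0, 0, 0.525, 0, 0, 0.003, 0, 0, 0, 0.525, 0, 0, 0.003, 0, 0, 0]}}

```text
t: 24.0
tool_pos: [0.6142, -0.2584, 0.0932]
orientation: [-0.31, 3.125, -0.003]
force: [1.2, -0.9, 0.3]
opening: 0.0488
```

Request:
{"op": "jog_arm", "data": {"motion": [0.525, 0, 0, -0.02, 0, 0, 0, 0.525, 0, 0, -0.04, 0, 0, 0, 0.525, 0, 0, -0.07, 0, 0, 0, 0.525, 0, 0, -0.12, 0, 0, 0, 0.525, 0, 0, -0.18, 0, 0, 0, 0.525, 0, 0, -0.24, 0, 0, 0, 0.525, 0, 0, -0.31, 0, 0, 0, 0.525, 0, 0, -0.31, 0, 0, 0]}}

```text
t: 24.8
tool_pos: [0.6167, -0.2595, 0.2571]
orientation: [-0.309, 3.115, -0.013]
force: [0.9, 0.5, -0.6]
opening: 0.0489
```

```bash
python3 -c "
from loc import *
s=Cam('scene');s.crop('s22',105,215,105,225,5)
t=Cam('top');t.crop('t22',150,290,100,245,5)
for ce,a in t.blobs((112,150,60),(130,255,255),(155,235,130,215)): print(t.plane(*ce,.109))
plan((.582,.227,.25,11.3))
"
```

```text
[0.63895618 0.28709509 0.109     ]
[0.64000065 0.18443916 0.109     ]
[0.52234058 0.17862117 0.109     ]
[0.51099385 0.27077886 0.109     ]
t 24.9 p [ 0.6147 -0.2586  0.2506] yaw 11.34 zax [ 0.005  -0.0033 -1.    ] open 0.0491 F [ 0.74  0.23 -2.48] q6 -2.24
    [-0.1268, 0.9651, -0.0024] [-0.0027, 0.0027, 0.0004] rows>= 9.7
```

View pics/s22.png

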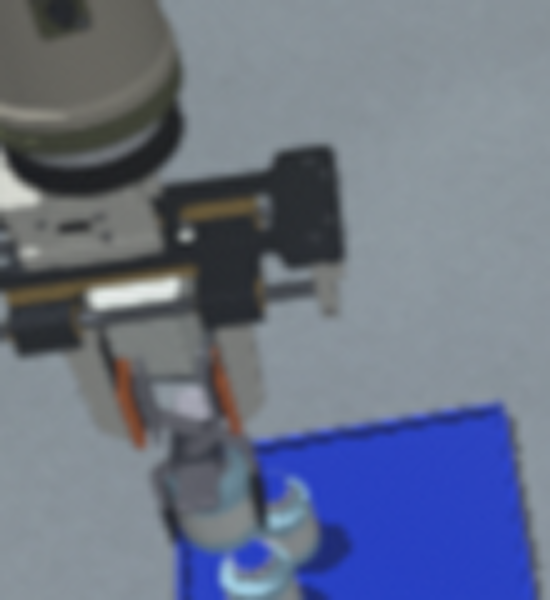

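View pics/t22.png

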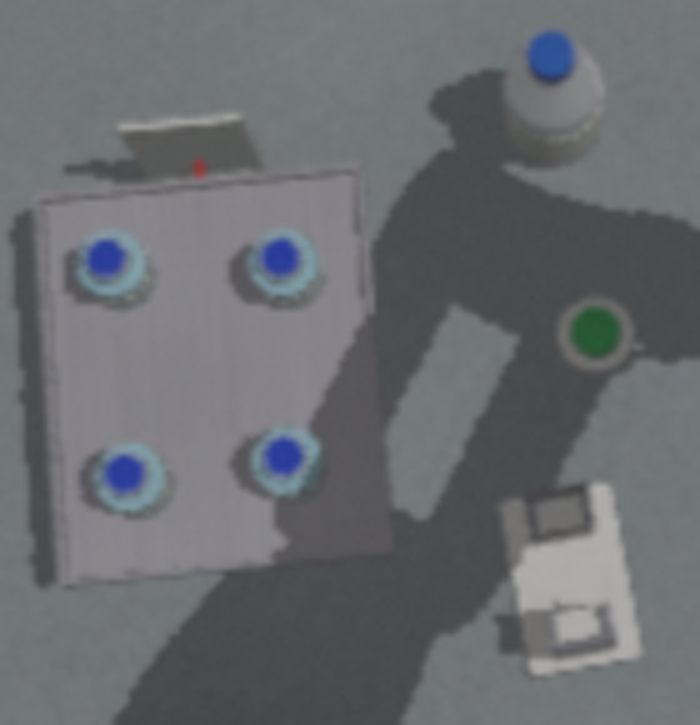

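Request:
{"op": "jog_arm", "data": {"motion": [0.525, -0.008, 0.06, -0.002, 0, 0, 0, 0.525, -0.02, 0.15, -0.002, 0, 0, 0, 0.525, -0.032, 0.24, -0.002, 0, 0, 0, 0.525, -0.045, 0.335, -0.002, 0, 0, 0, 0.525, -0.057, 0.43, -0.002, 0, 0, 0, 0.525, -0.07, 0.525, -0.002, 0, 0, 0, 0.525, -0.083, 0.62, -0.002, 0, 0, 0, 0.525, -0.095, 0.7, -0.002, 0, 0, 0]}}

```text
t: 25.7
tool_pos: [0.5908, 0.0963, 0.2482]
orientation: [-0.311, 3.125, -0.005]
force: [0.3, 0.3, -3.2]
opening: 0.0491
```

```bash
python3 -c "
from loc import *
plan((.583,.229,.25,11.3),(.583,.229,.165,11.3))
"
```

```text
t 25.7 p [0.5908 0.0963 0.2482] yaw 11.38 zax [ 0.0017 -0.0032 -1.    ] open 0.0491 F [ 0.32  0.28 -3.23] q6 -1.69
    [-0.037, 0.2632, -0.0044] [-0.0022, 0.0007, 0.0009] rows>= 2.7
    [-0.0368, 0.2638, 0.1655] [-0.0022, 0.0007, 0.0009] rows>= 3.1
```

Request:
{"op": "jog_arm", "data": {"motion": [0.525, -0.014, 0.1, -0.004, 0, 0, 0, 0.525, -0.028, 0.2, -0.004, -0.001, 0, 0.001, 0.525, -0.037, 0.263, 0, -0.002, 0.001, 0.001, 0.525, -0.037, 0.263, 0.04, -0.002, 0.001, 0.001, 0.525, -0.037, 0.263, 0.09, -0.002, 0.001, 0.001, 0.525, -0.037, 0.264, 0.13, -0.002, 0.001, 0.001, 0.525, -0.037, 0.264, 0.165, -0.002, 0.001, 0.001, 0.525, -0.037, 0.264, 0.165, -0.002, 0.001, 0.001]}}

```text
t: 26.5
tool_pos: [0.5798, 0.2282, 0.1598]
orientation: [0.308, -3.117, 0.003]
force: [-0.4, -0.2, -2.7]
opening: 0.0489
```

```bash
python3 -c "
from loc import *
s=Cam('scene');s.crop('s23',270,390,135,255,5)
plan((.583,.229,.165,11.3),(.583,.229,.134,11.3))
"
```

```text
t 26.55 p [0.5809 0.2285 0.1621] yaw 11.3 zax [-0.0061 -0.0021 -1.    ] open 0.0489 F [ 0.01 -0.21 -1.97] q6 -1.48
    [-0.0042, 0.0002, -0.0057] [-0.0006, -0.0041, -0.0001] rows>= 0.1
    [-0.0046, 0.0002, 0.0563] [-0.0006, -0.0041, -0.0001] rows>= 0.6
```

View pics/s23.png

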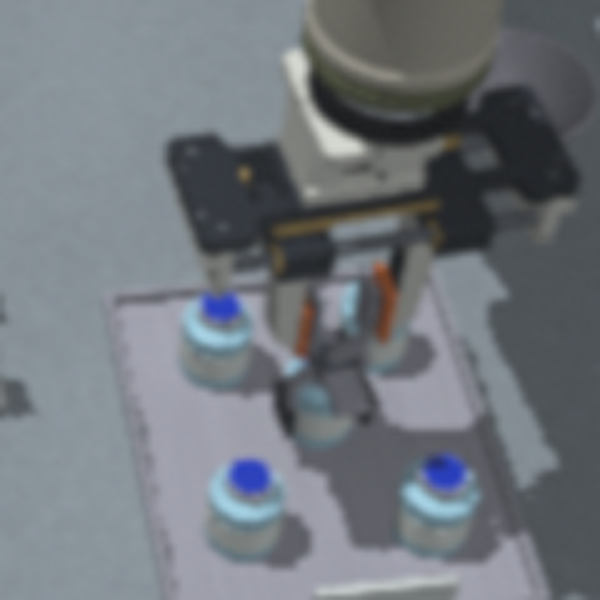

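Request:
{"op": "jog_arm", "data": {"motion": [0.525, -0.003, 0, 0.015, 0, -0.003, 0, 0.525, -0.003, 0, 0.03, 0, -0.003, 0, 0.525, -0.003, 0, 0.045, 0, -0.003, 0, 0.525, -0.003, 0, 0.056, 0, -0.003, 0, 0.525, -0.003, 0, 0.056, 0, -0.003, 0, 0.525, -0.003, 0, 0.056, 0, -0.003, 0, 0.525, -0.003, 0, 0.056, 0, -0.003, 0]}}

```text
t: 27.25
tool_pos: [0.5823, 0.2288, 0.1345]
orientation: [0.309, -3.125, 0.002]
force: [-1.4, 0.0, -0.4]
opening: 0.0493
```

```bash
python3 -c "
from loc import *
s=Cam('scene');s.crop('s24',270,390,135,285,4)
plan((.583,.229,.134,11.3))
"
```

```text
t 27.3 p [0.5824 0.2288 0.1346] yaw 11.3 zax [-0.001  -0.0011 -1.    ] open 0.0493 F [-0.35  0.   -1.02] q6 -1.47
    [-0.0012, 0.0002, 0.0012] [-0.0006, -0.0008, -0.0001] rows>= 0.0
```

View pics/s24.png

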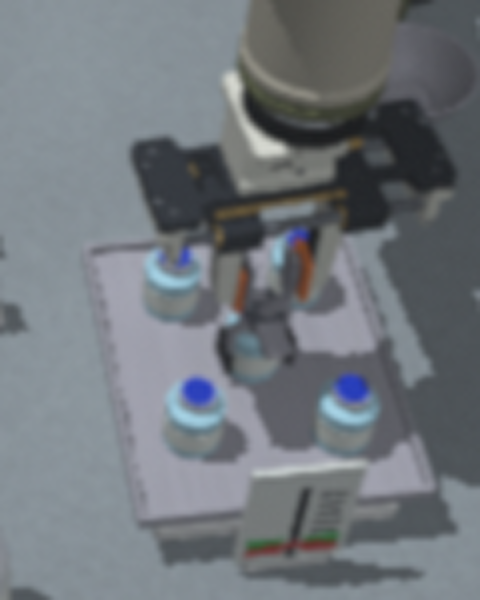

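Request:
{"op": "jog_arm", "data": {"motion": [0.48, 0, 0, 0, 0, 0, 0, 0.44, 0, 0, 0, 0, 0, 0, 0.4, 0, 0, 0, 0, 0, 0, 0.36, 0, 0, 0, 0, 0, 0, 0.32, 0, 0, 0, 0, 0, 0, 0.32, 0, 0, 0, 0, 0, 0, 0.32, 0, 0, 0, 0, 0, 0, 0.32, 0, 0, 0, 0, 0, 0]}}

```text
t: 28.1
tool_pos: [0.5824, 0.2288, 0.1346]
orientation: [0.309, -3.125, 0.002]
force: [0.8, -0.5, -0.7]
opening: 0.0304
```

Request:
{"op": "jog_arm", "data": {"motion": [0.32, 0, 0, -0.02, 0, 0, 0, 0.32, 0, 0, -0.05, 0, 0, 0, 0.32, 0, 0, -0.09, 0, 0, 0, 0.32, 0, 0, -0.14, 0, 0, 0, 0.4, 0, 0, -0.19, 0, 0, 0, 0.48, 0, 0, -0.23, 0, 0, 0, 0.57, 0, 0, -0.23, 0, 0, 0, 0.57, 0, 0, -0.23, 0, 0, 0]}}

```text
t: 28.9
tool_pos: [0.583, 0.2291, 0.2506]
orientation: [-0.309, 3.125, -0.001]
force: [0.3, -1.0, -1.0]
opening: 0.0523
```

```bash
python3 -c "
from loc import *
s=Cam('scene');s.crop('s25',270,390,125,285,4)
plan((.4663,.0119,.25,11.33),(.4663,.0119,.17,11.33))
"
```

```text
t 28.95 p [0.5823 0.2289 0.2491] yaw 11.3 zax [-0.0014 -0.0012 -1.    ] open 0.0529 F [ 0.15  0.02 -1.98] q6 -1.47
    [0.3125, -0.3801, -0.0009] [-0.0006, -0.001, -0.0004] rows>= 4.9
    [0.3123, -0.38, 0.1591] [-0.0006, -0.001, -0.0004] rows>= 5.2
```

View pics/s25.png

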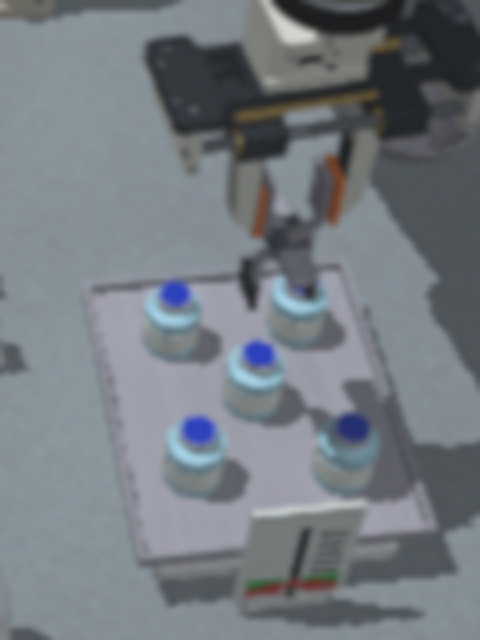

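Request:
{"op": "jog_arm", "data": {"motion": [0.57, 0.06, -0.076, 0, 0, 0, 0, 0.57, 0.125, -0.152, 0, 0, 0, 0, 0.57, 0.187, -0.228, 0, 0, 0, 0, 0.57, 0.25, -0.304, 0, 0, 0, 0, 0.57, 0.312, -0.38, -0.001, 0, -0.001, 0, 0.57, 0.312, -0.38, -0.001, 0, -0.001, 0, 0.57, 0.312, -0.38, -0.001, 0, -0.001, 0, 0.57, 0.312, -0.38, -0.001, 0, -0.001, 0]}}

```text
t: 29.75
tool_pos: [0.4665, 0.0126, 0.2493]
orientation: [0.309, -3.125, 0.0]
force: [0.8, 1.1, -1.6]
opening: 0.0534
```

```bash
python3 -c "
from loc import *
s=Cam('scene');s.crop('s26',215,305,100,210,6);s.crop('g26',320,375,245,290,12)
plan((.4663,.0119,.25,11.33),(.4663,.0119,.14,11.33))
"
```

```text
t 29.8 p [0.4667 0.013  0.2494] yaw 11.36 zax [-9.e-04 -4.e-04 -1.e+00] open 0.0532 F [-0.23  0.51 -0.81] q6 -1.85
    [0.0011, -0.0019, -0.0012] [-0.0001, -0.0006, 0.0003] rows>= 0.0
    [0.0009, -0.0019, 0.2188] [-0.0001, -0.0006, 0.0003] rows>= 2.2
```

View pics/s26.png

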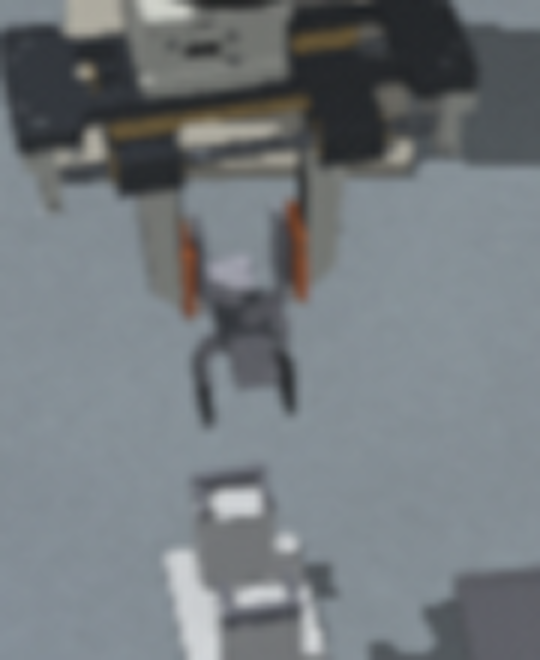

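View pics/g26.png

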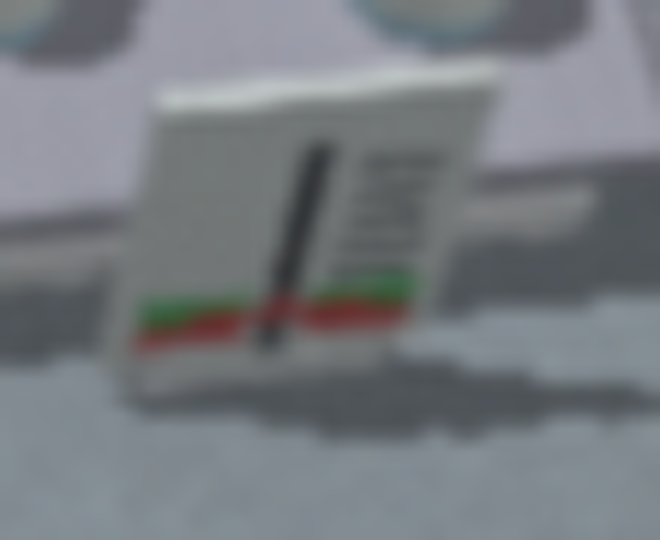

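```bash
python3 -c "
from loc import *
s=Cam('scene')
b=s.blobs((112,150,60),(130,255,255),(285,385,150,260));print(b)
for z in(.133,.122,.111,.0995,.095): print(z,np.round(s.proj((.6365,.2845,z)),2),np.round(s.proj((.5207,.1766,z)),2))
"
```

```text
[([345.28, 194.61], 18), ([313.3, 197.85], 20), ([334.37, 212.87], 30), ([358.0, 231.5], 34), ([319.12, 232.15], 33)]
0.133 [360.36 223.73] [314.79 190.48]
0.122 [359.64 226.23] [314.44 193.06]
0.111 [358.93 228.69] [314.1 195.6]
0.0995 [358.21 231.23] [313.76 198.22]
0.095 [357.92 232.21] [313.62 199.24]
```

Request:
{"op": "jog_arm", "data": {"motion": [0.57, 0.001, -0.002, 0.05, 0, 0.002, 0, 0.57, 0.001, -0.002, 0.1, 0, 0.002, 0, 0.57, 0.001, -0.002, 0.15, 0, 0.002, 0, 0.57, 0.001, -0.002, 0.2, 0, 0.002, 0, 0.57, 0.001, -0.002, 0.24, 0, 0.002, 0, 0.57, 0.001, -0.002, 0.24, 0, 0.002, 0, 0.57, 0.001, -0.002, 0.24, 0, 0.002, 0, 0.57, 0.001, -0.002, 0.24, 0, 0.002, 0]}}

```text
t: 30.65
tool_pos: [0.4674, 0.0123, 0.1309]
orientation: [0.313, -3.124, 0.002]
force: [0.4, -0.3, -1.0]
opening: 0.0532
```

```bash
python3 -c "
from loc import *
s=Cam('scene');s.crop('s27',215,305,120,230,6)
plan((.4663,.0119,.12,11.33),(.4663,.0119,.0895,11.33))
"
```

```text
t 30.7 p [0.4675 0.0122 0.1311] yaw 11.42 zax [-0.0015 -0.0013 -1.    ] open 0.0531 F [ 0.32  0.05 -1.28] q6 -1.85
    [0.0025, -0.0, 0.0221] [-0.0006, -0.0011, 0.001] rows>= 0.2
    [0.0023, 0.0, 0.0831] [-0.0006, -0.0011, 0.001] rows>= 0.8
```

View pics/s27.png

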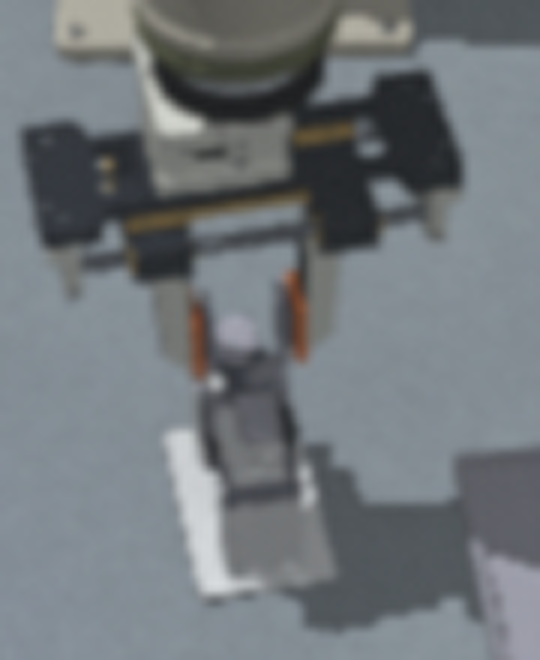

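Request:
{"op": "jog_arm", "data": {"motion": [0.57, 0.002, 0, 0.02, 0, 0, 0.001, 0.57, 0.002, 0, 0.035, 0, 0, 0.001, 0.57, 0.002, 0, 0.05, 0, 0, 0.001, 0.57, 0.002, 0, 0.065, 0, 0, 0.001, 0.57, 0.002, 0, 0.078, 0, 0, 0.001, 0.57, 0.002, 0, 0.083, 0, 0, 0.001, 0.57, 0.002, 0, 0.083, 0, 0, 0.001, 0.57, 0.002, 0, 0.083, 0, 0, 0.001]}}

```text
t: 31.5
tool_pos: [0.4669, 0.0118, 0.0898]
orientation: [0.31, -3.126, 0.002]
force: [0.1, 0.2, 3.4]
opening: 0.0534
```

```bash
python3 -c "
from loc import *
s=Cam('scene');s.crop('s28',215,305,120,230,6)
plan((.4663,.0119,.0895,11.33))
"
```

```text
t 31.55 p [0.4669 0.0118 0.0898] yaw 11.33 zax [-7.0e-04 -1.4e-03 -1.0e+00] open 0.053 F [0.61 0.48 2.32] q6 -1.85
    [0.0011, 0.0004, 0.0005] [-0.0008, -0.0006, 0.0] rows>= 0.0
```

View pics/s28.png

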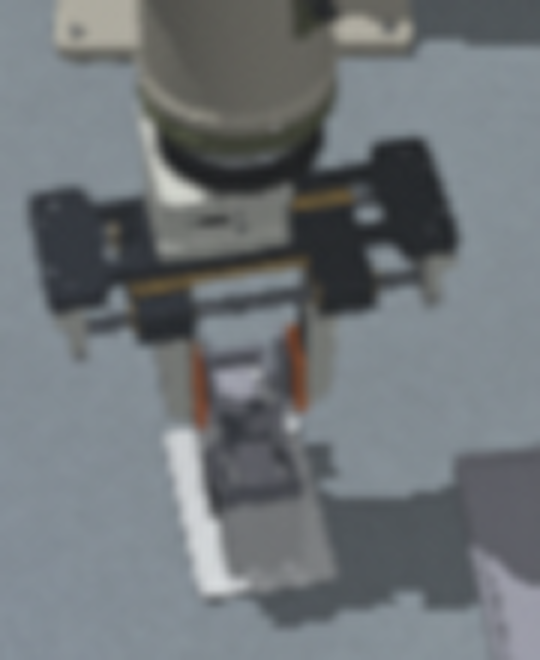

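Identical to the picture at the first grasp, with contact force 2–3 N: it is seated. Release and rise.

Request:
{"op": "jog_arm", "data": {"motion": [0.65, 0, 0, 0, 0, 0, 0, 0.75, 0, 0, 0, 0, 0, 0, 0.85, 0, 0, 0, 0, 0, 0, 1, 0, 0, 0, 0, 0, 0, 1, 0, 0, 0, 0, 0, 0, 1, 0, 0, 0, 0, 0, 0, 1, 0, 0, 0, 0, 0, 0, 1, 0, 0, 0, 0, 0, 0]}}

```text
t: 32.35
tool_pos: [0.4669, 0.0119, 0.0898]
orientation: [0.31, -3.125, 0.002]
force: [0.4, 0.1, -0.8]
opening: 0.0926
```

Request:
{"op": "jog_arm", "data": {"motion": [1, 0, 0, -0.03, 0, 0, 0, 1, 0, 0, -0.07, 0, 0, 0, 1, 0, 0, -0.13, 0, 0, 0, 1, 0, 0, -0.2, 0, 0, 0, 1, 0, 0, -0.28, 0, 0, 0, 1, 0, 0, -0.28, 0, 0, 0, 1, 0, 0, -0.28, 0, 0, 0]}}

```text
t: 33.05
tool_pos: [0.4678, 0.012, 0.2309]
orientation: [-0.31, 3.124, -0.003]
force: [0.8, -0.4, -1.0]
opening: 0.0932
```

```bash
python3 -c "
from loc import *
s=Cam('scene');s.crop('s29',215,305,120,230,6)
plan((.6155,-.0017,.22,11.33),(.6155,-.0017,.06,11.33))
"
```

```text
t 33.1 p [0.4669 0.0121 0.2294] yaw 11.33 zax [-7.0e-04 -1.4e-03 -1.0e+00] open 0.0927 F [ 0.33  0.21 -1.58] q6 -1.85
    [-0.286, -0.0853, 0.0186] [-0.0008, -0.0006, 0.0] rows>= 3.0
    [-0.2863, -0.0849, 0.3386] [-0.0008, -0.0006, 0.0] rows>= 4.5
```

View pics/s29.png

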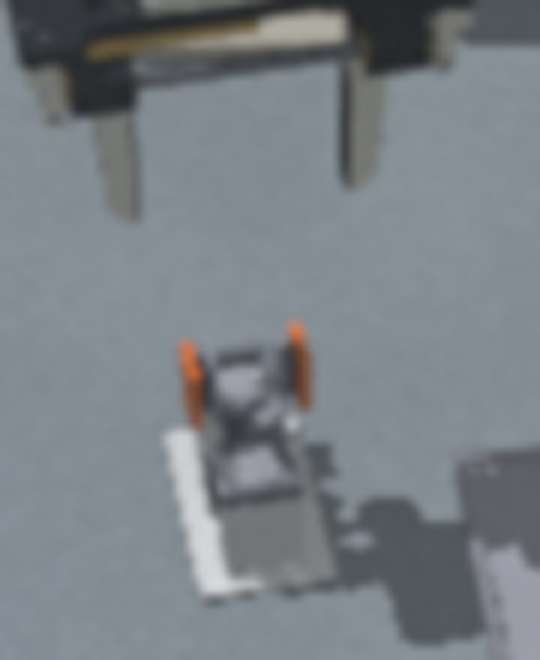

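```bash
python3 -c "
from loc import *
t=Cam('top')
print(t.plane(260.3,111.5,.14), t.plane(268.5,166,.023))
"
```

```text
[0.75099893 0.02487549 0.14      ] [ 6.15305844e-01 -1.42384446e-04  2.30000000e-02]
```

Request:
{"op": "jog_arm", "data": {"motion": [0.6, -0.09, -0.028, 0.01, 0, 0, 0, 0.3, -0.18, -0.055, 0.018, 0, 0, 0, 0, -0.286, -0.085, 0.018, 0, 0, 0, 0, -0.286, -0.085, 0.1, 0, 0, 0, 0, -0.286, -0.085, 0.2, 0, 0, 0, 0, -0.286, -0.085, 0.28, 0, 0, 0, 0, -0.286, -0.085, 0.32, 0, 0, 0, 0, -0.286, -0.085, 0.32, 0, 0, 0]}}

```text
t: 33.95
tool_pos: [0.6095, -0.0013, 0.0613]
orientation: [0.309, -3.113, -0.002]
force: [-0.5, -0.1, -0.1]
opening: 0.0336
```

Request:
{"op": "jog_arm", "data": {"motion": [0, 0, 0, 0, 0, 0, 0, 0, 0, 0, 0, 0, 0, 0, 0, 0, 0, 0, 0, 0, 0]}}

```text
t: 34.25
tool_pos: [0.6105, -0.0014, 0.0629]
orientation: [0.309, -3.115, -0.001]
force: [-1.0, -0.9, 0.1]
opening: 0.0093
```

```bash
python3 -c "
from loc import *
s=Cam('scene');s.crop('s30',200,300,160,270,6)
plan((.6155,-.0017,.0165,11.33))
"
```

```text
t 34.3 p [ 0.6107 -0.0014  0.0631] yaw 11.33 zax [-1.100e-02 -6.000e-04 -9.999e-01] open 0.0052 F [-0.5  -0.29 -0.46] q6 -1.85
    [-0.0104, -0.0027, 0.0931] [0.001, -0.0069, 0.0] rows>= 0.9
```

View pics/s30.png

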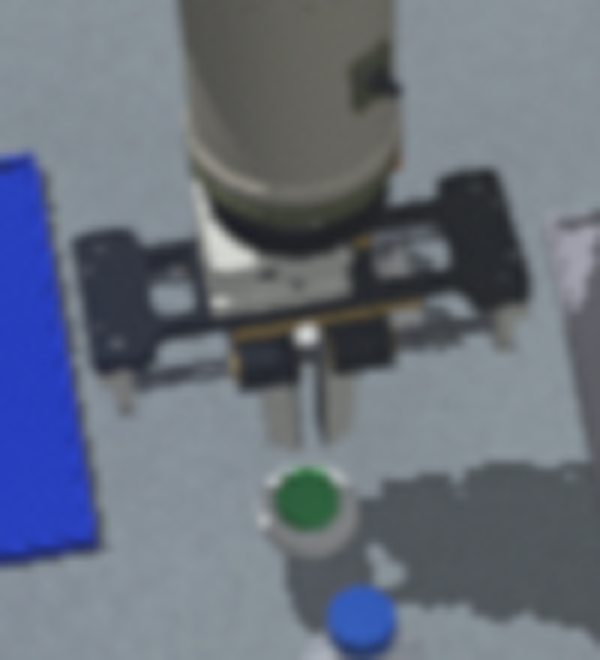

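Request:
{"op": "jog_arm", "data": {"motion": [0, -0.01, -0.002, 0.03, 0, -0.007, 0, 0, -0.01, -0.002, 0.06, 0, -0.007, 0, 0, -0.01, -0.002, 0.075, 0, -0.007, 0, 0, -0.01, -0.002, 0.085, 0, -0.007, 0, 0, -0.01, -0.002, 0.094, 0, -0.007, 0, 0, -0.01, -0.002, 0.094, 0, -0.007, 0, 0, -0.01, -0.002, 0.094, 0, -0.007, 0, 0, -0.01, -0.002, 0.094, 0, -0.007, 0]}}

```text
t: 35.1
tool_pos: [0.6151, -0.0014, 0.0164]
orientation: [0.31, -3.126, -0.003]
force: [-4.6, -0.2, 4.4]
opening: 0.0003
```

```bash
python3 -c "
from loc import *
s=Cam('scene');s.crop('s31',200,300,160,270,6)
plan((.6155,-.0017,.0155,11.33))
"
```

```text
t 35.15 p [ 0.6151 -0.0014  0.0163] yaw 11.33 zax [-6.0e-04  1.6e-03 -1.0e+00] open 0.0003 F [-4.54 -0.16  4.5 ] q6 -1.86
    [-0.0006, -0.0008, 0.0016] [0.0011, -0.0002, 0.0001] rows>= 0.0
```

View pics/s31.png

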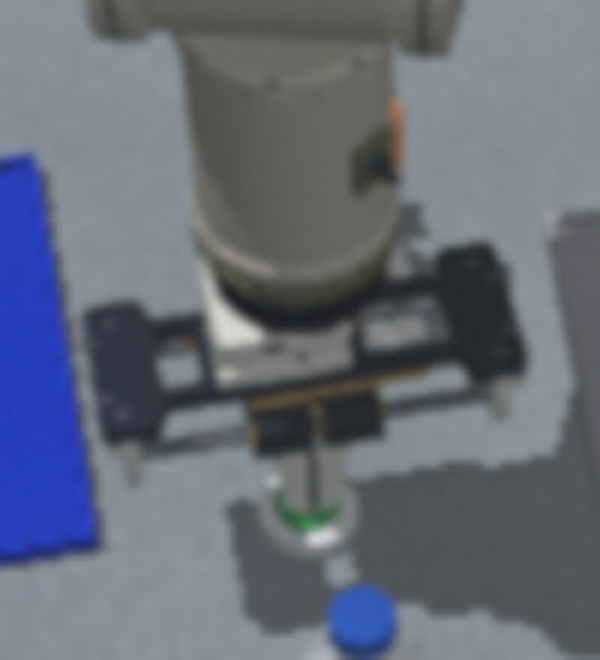

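Request:
{"op": "jog_arm", "data": {"motion": [0, 0, 0, 0.003, 0, 0, 0, 0, 0, 0, 0.004, 0, 0, 0, 0, 0, 0, 0.004, 0, 0, 0, 0, 0, 0, 0.004, 0, 0, 0]}}

```text
t: 35.55
tool_pos: [0.6153, -0.0014, 0.0161]
orientation: [0.31, -3.126, -0.002]
force: [-10.0, 0.7, 16.7]
opening: 0.0004
```

Request:
{"op": "jog_arm", "data": {"motion": [0, 0, 0, -0.03, 0, 0, 0, 0, 0, 0, -0.1, 0, 0, 0, 0, 0, 0, -0.2, 0, 0, 0, 0, 0, 0, -0.3, 0, 0, 0, 0, 0, 0, -0.42, 0, 0, 0, 0, 0, 0, -0.5, 0, 0, 0, 0, 0, 0, -0.5, 0, 0, 0, 0, 0, 0, -0.5, 0, 0, 0]}}

```text
t: 36.35
tool_pos: [0.6168, -0.0019, 0.2688]
orientation: [-0.31, 3.122, 0.001]
force: [0.2, 0.0, -1.1]
opening: 0.0008
```

```bash
python3 -c "
from loc import *
s=Cam('scene');s.crop('s32',130,390,125,285,3)
t=Cam('top');t.crop('t32',150,290,100,245,5)
plan()
print(s.blobs((3,120,80),(18,255,255),(235,275,165,215)))
print(s.blobs((112,150,60),(130,255,255),(285,385,150,260)))
"
```

```text
t 36.45 p [ 0.6149 -0.0017  0.2648] yaw 11.34 zax [-0.0022  0.0017 -1.    ] open 0.0002 F [-0.29  0.24  0.6 ] q6 -1.86
[([264.79, 178.74], 19)]
[([345.28, 194.62], 29), ([313.4, 198.04], 25), ([334.33, 213.12], 24), ([357.64, 231.52], 25), ([319.2, 232.12], 25)]
```

View pics/s32.png

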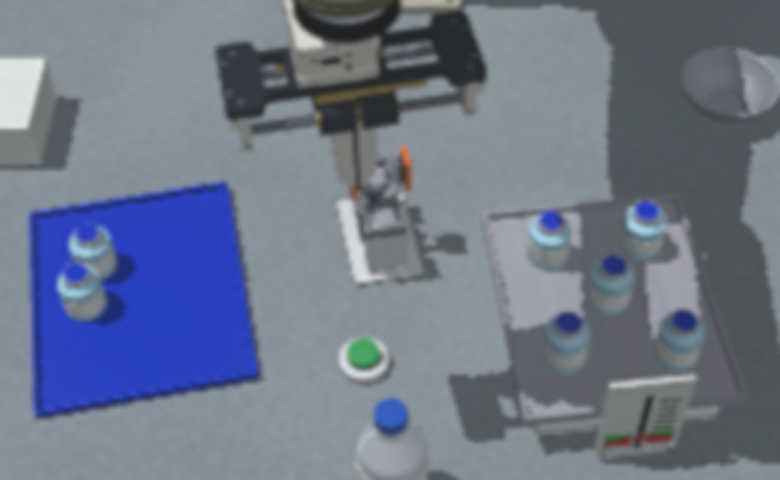

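```bash
python3 -c "
from plant import close_job
print(close_job())"
```

```text
the job is handed in; nothing more can be done
None
```

I carried three vials with the tweezers from the tray to the two already on the scale pan. I then hung the tweezers back in their rest, pressed the record button and handed the job in at about 36 s.

- **Pan:** the last pictures show five vials standing upright. From the shift of a vial cap in the scene view I estimate the pan sunk by about 55 mm, which is mid-green.
- **Pointer:** in the blurry scene view the pointer overlapped the border between the green and red fields. I put this down to the viewing angle, so the green reading rests on the cap measurement, not the gauge itself.
- **Tweezers:** they are seated upright in the rest, about 3 to 4 mm to the side of where they first hung, as estimated from the pictures. The fingers were opened fully and clear of them.
- **Record button:** it reached its stop, with the force rising to 16.7 N and the fingertips at about 16 mm height. That is roughly 7 mm of travel.
- **Other items:** the bottle, dish and carton look unmoved in the last picture. One tray vial was knocked aside during the run, so I picked a different one for the last load.

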